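# Pack the field-service case

### The job

Pack the service case for a call-out: open its lid until it rests back on its stop, fold the tool pallet inside up upright against its own stop, and lay every one of the multimeter, mains adapter, drive module and battery pack that is out on the bench on the bottom of the case, side by side. Then fold the pallet down flat over them, and after that close the lid completely. Leave the other things on the bench where they are.

Things in the scene. Friction and masses are not known exactly. Their poses are not given: they have to be found in the camera images.
- case: the service case, an aluminium box fixed to the bench; origin at the centre of its underside, x runs from its front (handle side, towards the robot) to its back (hinge side), y along its length, z up. The lower shell is 160 (x) by 355 (y) by 61 mm high, walls and floor 7 mm thick, so inside it is 146 by 341 mm with its floor 7 mm above the bench. With the closed lid it is 105 mm high
- lid (a joint): angle of the case's lid: 0 closed, 1.85 open on its stop. The lid is a shell 160 by 355 by 44 mm, 0.55 kg, hinged along the top back edge of the lower shell; its front edge swings up and back. The hinge is nearly free: released below about 1.1 rad it falls shut, beyond about 1.3 it falls back on the stop and stays there. Its axis is the case's y axis
- lid_hinge (a point): the middle of the lid's hinge axis, at x +80, z +61 mm in the case's frame
- lid_handle (a point): the middle of the bar of the lid's bow handle: a round black bar 10 mm thick and 120 mm long, parallel to the hinge, in the middle of the lid's front wall and standing 36 mm off it, 83 mm above the bench when closed (196 mm in front of the hinge axis and 22 mm above it). With the lid open it points up from the lid's top edge, so it can be pinched from above, across the bar, at every angle of the lid
- pallet (a joint): angle of the tool pallet inside the case (hidden while the lid is shut): 0 lying flat, 1.50 upright against its stop. A stiff black board 335 (along y) by 130 by 5 mm carrying strapped-in small tools, hinged at the back inside the case on an axis along the case's y; its front edge swings up and back. Its friction hinge is stiff (0.45 N m), so it stays where it is left. Lying flat, its underside is 46 mm above the case's floor
- pallet_hinge (a point): the middle of the pallet's hinge axis, at x +66, z +55.5 mm in the case's frame
- pallet_knob (a point): the middle of the head of the pallet's steel pull knob: head 28 mm across and 20 mm high on a 12 mm stem, standing up from the pallet's upper face at its front edge, 108 mm from the hinge axis and 28.5 mm above it when flat (26 mm above the pallet's face). Its axis is square to the pallet; pinched from above along the case's y it can be followed at every angle
- meter_mid (a point): centre of the slim multimeter: a black rubber-clad block 108 (its x) by 48 (y) by 30 mm (z) with a screen and a round dial on top, about 0.24 kg; may be absent
- adapter_mid (a point): centre of the mains adapter: a plain black brick 110 (x) by 46 (y) by 32 mm (z) with a paper label on top and a stub at one end, about 0.3 kg; may be absent
- module_mid (a point): centre of the drive module: 100 (x) by 44 (y) by 38 mm (z), an aluminium heat sink with fins along x on a grey base, a terminal block at one end, about 0.28 kg; may be absent
- battery_mid (a point): centre of the battery pack: a grey block 94 (x) by 42 (y) by 34 mm (z) with a narrower black slide shoe and brass contacts on top, about 0.34 kg; may be absent
- pliers: pliers with red handles, 155 mm long, lying on the bench; leave alone. Origin on the bench under the pliers' joint
- driver_a: a screwdriver with black handle, 180 mm long, lying on the bench; leave alone. Origin under the shank end of the handle
- driver_b: a second such screwdriver; leave alone. Origin under the shank end of the handle
- board: a green circuit board 95 by 65 mm, lying on the bench; leave alone. Origin under its centre
- magnifier: a hand magnifier, lens 78 mm across, black handle, lying on the bench; leave alone. Origin under the lens centre
- spool: a grey solder spool 54 mm across and 44 mm high, standing on the bench; leave alone. Origin under its centre
There are look-alikes about, which are no part of the job. What is shaped like the part that bears battery_mid but blue is not meant.

How it is judged:
On the way, in this order (a step that is already met when the one before it is completed fails the run):
1. the lid is open and rests on its stop (lid beyond 1.78 rad, still) (value of joint lid above 1.78 rad and velocity of joint lid between -0.05 and 0.05 rad/s), for 0.4 s.
2. the pallet is folded up upright (beyond 1.35 rad), the lid still open on its stop (value of joint lid above 1.78 rad and value of joint pallet above 1.35 rad), for 0.3 s.
3. every multimeter, adapter, module and battery pack that was on the bench lies on the bottom of the case, pallet still up (x of meter_mid in the frame of case between -0.076 and 0.076 m and y of meter_mid in the frame of case between -0.172 and 0.172 m and z of each of meter_mid, adapter_mid, module_mid, battery_mid in the frame of case below 0.036 m and x of adapter_mid in the frame of case between -0.076 and 0.076 m and y of adapter_mid in the frame of case between -0.172 and 0.172 m and x of module_mid in the frame of case between -0.076 and 0.076 m and y of module_mid in the frame of case between -0.172 and 0.172 m and x of battery_mid in the frame of case between -0.076 and 0.076 m and y of battery_mid in the frame of case between -0.172 and 0.172 m and value of joint pallet above 1 rad and value of joint lid above 1.78 rad), for 0.3 s.
4. the pallet is folded down flat over them (below 0.06 rad), lid still open (x of meter_mid in the frame of case between -0.076 and 0.076 m and y of meter_mid in the frame of case between -0.172 and 0.172 m and z of each of meter_mid, adapter_mid, module_mid, battery_mid in the frame of case below 0.036 m and x of adapter_mid in the frame of case between -0.076 and 0.076 m and y of adapter_mid in the frame of case between -0.172 and 0.172 m and x of module_mid in the frame of case between -0.076 and 0.076 m and y of module_mid in the frame of case between -0.172 and 0.172 m and x of battery_mid in the frame of case between -0.076 and 0.076 m and y of battery_mid in the frame of case between -0.172 and 0.172 m and value of joint pallet below 0.06 rad and value of joint lid above 1.5 rad), for 0.3 s.
At the end, for the whole second after the job is handed in: every multimeter, adapter, module and battery pack that was on the bench lies inside the case on its bottom (centre no more than 36 mm above the case's underside), the pallet is flat (under 0.06 rad) and the lid shut (under 0.03 rad) and still (x of meter_mid in the frame of case between -0.076 and 0.076 m and y of meter_mid in the frame of case between -0.172 and 0.172 m and z of each of meter_mid, adapter_mid, module_mid, battery_mid in the frame of case below 0.036 m and x of adapter_mid in the frame of case between -0.076 and 0.076 m and y of adapter_mid in the frame of case between -0.172 and 0.172 m and x of module_mid in the frame of case between -0.076 and 0.076 m and y of module_mid in the frame of case between -0.172 and 0.172 m and x of battery_mid in the frame of case between -0.076 and 0.076 m and y of battery_mid in the frame of case between -0.172 and 0.172 m and value of joint pallet below 0.06 rad and value of joint lid below 0.03 rad and velocity of joint lid between -0.05 and 0.05 rad/s); the robot touches nothing.
It fails at once if a bystander (pliers, driver_a, driver_b, board, magnifier, spool) is shifted by more than 60 mm (distance of any of pliers, driver_a, driver_b, board, magnifier, spool from where it was at the start of the episode above 0.06 m).
Of meter, adapter, module, battery only 2 to 4 are there at a start; the rules pass over those that are not, and their reading is None.
At some moment in a run one of meter, adapter, module, battery may be knocked a few centimetres aside while the robot is not near it.
Once in a run the grip may slacken for a moment while it holds something.
It also fails if it takes over 210 s, if anything falls off the work surface, if the arm or the gripper's body presses on something with over 40 N, if the wrist force passes 120 N, or if a joint passes its speed limit or range.

### The arm

A 6-joint arm with a two-finger parallel gripper is mounted at the origin on the work surface. World frame = base frame: x ahead of the robot, y to its left, z up, the work surface at z = 0. Lengths are in m, angles in rad, forces in N, time in s.
With the tool pointing down it reaches from about 0.375 to 0.975 m from the base axis. Payload 3.8 kg.
Tool frame: the origin (TCP) lies on the mounting face of the last link; the fingertips stand 173 mm ahead of it and the grasp point (between the pads) lies 155 mm ahead of it; z points along the fingers, y is the line along which they close (so a half turn about z gives the same grasp; the last joint's range is limited). The gripper opens to 85 mm and grips with 20 to 120 N. Pads are 22 mm wide; open, the fingers measure 114 mm over their backs; the gripper's body (76 mm by 85 mm) begins 54 mm behind the grasp point. The pads swing forward as they close: fully open they stand 13 mm farther back than shut.
Start: joints at [1.186, 0.264, 1.604, -0, 1.274, -0.037], TCP at [0.23, 0.635, 0.405] pointing down, gripper open.
Joint ranges: [-2.63, 2.63], [-0.94, 2.18], [0.31, 2.57], [-1.31, 4.45], [0, 2.66], [-2.55, 2.55]. Speed limits (rad/s): [2.57, 2.57, 3.14, 3.14, 3.14, 3.14].

### API

Orientations are given as a rotation vector (axis times angle).
In Python, from workcell import bot gives the robot as it stands.
- The arm moves only by the tool drive_tool, never from a script. Its argument "increments" is a list of rows, each an object with "delta_pos": the shift along the tool's x, y, z in mm, a list of three; "turn": the turn about the tool's z in rad; "jaw": the opening, from -1 (shut) to 1 (fully open). A call has 1 to 8 rows; each row shifts and turns the commanded pose from where the row before left it, along the tool's axes as they then stand; what a row does not reach is not made up. A row lasts 1/12 s, in which the tool goes at most 41.7 mm and 7.16 degrees, less where a joint would pass 70% of its speed; a pose out of reach is approached as far as the arm can. A call is refused whole if a number of a shift passes 41.7 or a number of a turn 0.125, either way. A call with a gripper value outside its range is refused whole. The fingers move at their own pace and stop on an object; "grip_force" is the grip in N (left out, the last holds). Time passes only in rows, so rows that do not move let the fingers close. It gives the time, the measured TCP pose, the force, the opening and the grip force at its end, in the units of the state.
- bot.read_state(): the state, without advancing time (a new reading comes with each control period).
- bot.read_camera(name): name is "scene" or "top"; returns a dict with "pixels" (400x640x3 uint8, red, green, blue), "fovy" (degrees; the focal length in pixels is half the picture's height over the tangent of half this angle, whatever the lens; pixels are square), "cx", "cy" (the principal point, pixels), "camera_from_world" (4x4, takes a point from world to camera coordinates). Camera axes: x right, y down, z forward; pixel columns grow to the right and rows downward; lengths in m; the calibration is good to about 2 mm. A picture is of the moment at which its call begins. There is no depth.
- bot.finish_job(): hands the job in; it is judged then, once.
The state is a dict: "time": time; "q": joint angles; "joint_vel": joint speeds; "joint_torque": joint torques, N m; "tool_pos": TCP position; "tcp_rot": TCP orientation; "wrist_force": force on the tool from outside, world axes, zero at the start; "torque": the same for the moment, N m; "width": opening from 0.0 (shut) to 1.0 (fully open); "grip_force": force on a finger pad.
Only numpy, scipy, OpenCV 4.12 (cv2) and the standard library are available. Lean on these libraries where they do the work, as an engineer would, in place of code of your own. Each camera call takes 0.05 s, during which the arm holds its last target. There are 200 camera calls.

## Working session

There is one attempt and no reset: what is moved stays moved. The work goes in short steps, Python scripts to look and compute and a tool call to move; the robot and the scene stay as the last step left them, time stands still between calls to the robot, and variables do not carry over. Pictures are saved under pics/ and viewed, at most 14 in all, crops included, and the job is handed in when it is done.

Besides the shell and the picture viewer there is one more tool, called by a JSON object that holds its "api" and its "payload". drive_tool: Moves the arm, as the interface text tells. Its arguments: {"type":"object","properties":{"increments":{"type":"array"},"grip_force":{"type":"number"}},"required":["increments"]}

```bash
ls; mkdir -p pics; cat > h.py <<'E'
import numpy as np, cv2
from workcell import bot
def cam(n,fn=None):
    d=bot.read_camera(n)
    if fn: cv2.imwrite('pics/'+fn,d['pixels'][:,:,::-1])
    return d
def ray(d,u,v,z):
    f=200/np.tan(np.radians(d['fovy'])/2)
    T=np.array(d['camera_from_world']);R=T[:3,:3];c=-R.T@T[:3,3]
    r=R.T@np.array([(u-d['cx'])/f,(v-d['cy'])/f,1])
    return c+r*(z-c[2])/r[2]
def proj(d,p):
    f=200/np.tan(np.radians(d['fovy'])/2)
    q=np.array(d['camera_from_world'])@np.append(p,1)
    return d['cx']+f*q[0]/q[2],d['cy']+f*q[1]/q[2]
E
python3 - <<'E'
from h import *
import pickle
for n in('top','scene'):
    d=cam(n,n+'0.png');pickle.dump(d,open(n+'.pkl','wb'))
    print(n,{k:v for k,v in d.items() if k!='pixels'})
s=bot.read_state();print(s)
E
```

```text
pics
top {'fovy': 57.25203515146662, 'cx': 324.0269279898651, 'cy': 192.93415171511754, 'camera_from_world': array([[-0.06246027, -0.99804641,  0.00144375,  0.15145501],
       [-0.97320686,  0.06058489, -0.22180596,  0.53553446],
       [ 0.22128517, -0.01525913, -0.97508976,  1.06392303],
       [ 0.        ,  0.        ,  0.        ,  1.        ]])}
scene {'fovy': 54.6250320385317, 'cx': 312.47753211013406, 'cy': 200.63885994919636, 'camera_from_world': array([[-0.51584132,  0.85656571, -0.01424533,  0.14730311],
       [ 0.73114175,  0.43152053, -0.5284144 , -0.41820609],
       [-0.44647451, -0.28299334, -0.84886706,  1.50462319],
       [ 0.        ,  0.        ,  0.        ,  1.        ]])}
{'time': 0.1, 'q': array([ 1.18609403e+00,  2.64705323e-01,  1.60526617e+00, -1.18678439e-05,
        1.27368704e+00, -3.68501013e-02]), 'joint_vel': array([ 0.00062867, -0.00021244, -0.00246801, -0.00099366, -0.00115082,
        0.00112597]), 'joint_torque': array([-4.33405021e-04, -5.16711509e+01, -3.68592846e+01, -1.07961669e-04,
        6.27812100e-03,  1.11970891e-05]), 'tool_pos': array([0.22994843, 0.63429315, 0.40345209]), 'tcp_rot': array([-0.54357575, -3.09377987,  0.00317656]), 'wrist_force': array([-1.0093589 , -0.03235359, -0.06885412]), 'torque': array([ 0.0074884 , -0.03882717, -0.01977517]), 'grip_force': 0.0, 'width': 1.0042979893895991}
```

View pics/top0.png

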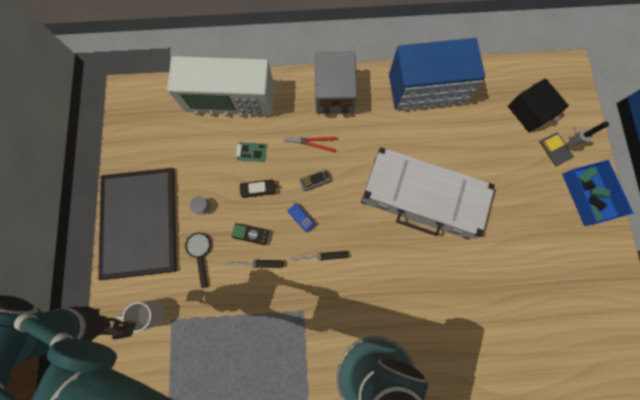

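View pics/scene0.png

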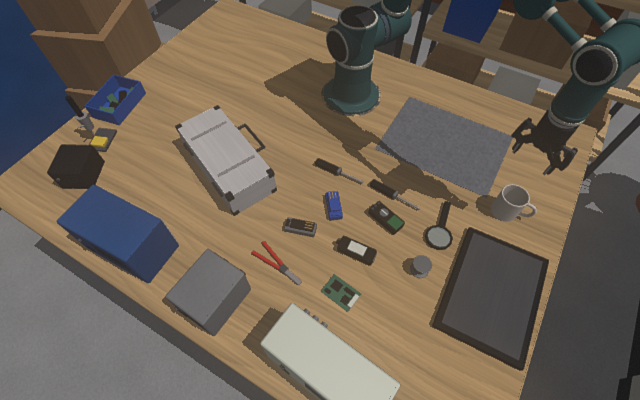

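The top view shows the adapter at (258,188) with its white label, the meter at (250,234), a grey battery at (315,180) and its blue look-alike at (302,217). The case is at about (428,193) with its handle at (418,226). I don't see a drive module. I'll confirm all this in crops.

```bash
python3 - <<'E'
from h import *
i=cv2.imread('pics/top0.png')
cv2.imwrite('pics/c1.png',cv2.resize(i[160:270,215:355],None,fx=5.4,fy=5.4,interpolation=cv2.INTER_CUBIC))
cv2.imwrite('pics/c2.png',cv2.resize(i[140:245,355:500],None,fx=5.5,fy=5.5,interpolation=cv2.INTER_CUBIC))
E
```

```text
(no output)
```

View pics/c1.png

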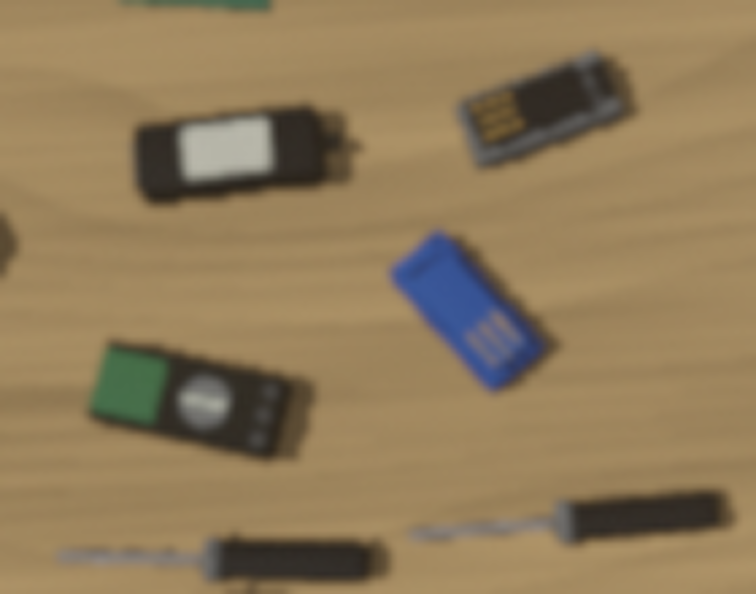

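View pics/c2.png

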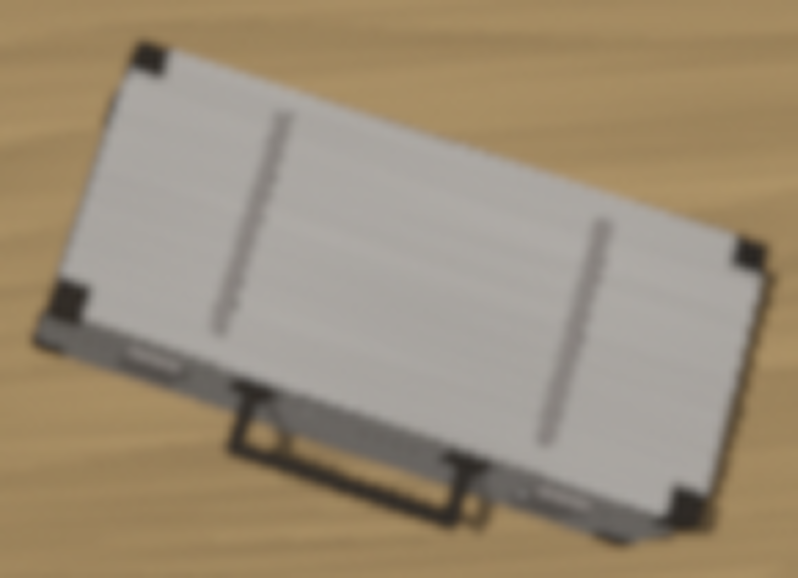

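Crops: c1 shows the adapter (label, stub), the meter (green screen, dial) and two battery-shaped parts. The grey one at top-image (315,180) is the one meant, and the blue one at (302,217) is the look-alike. There is no finned module. c2 shows the case's corners and handle clearly.

```bash
cat >> h.py <<'E'
def ang(R): # yaw of tool frame x in world, tool pointing down
    return R
def crop(pts,ox,oy,s): return [(ox+(u+.5)/s-.5,oy+(v+.5)/s-.5) for u,v in pts]
def pose(d,pts,z):
    P=np.array([ray(d,u,v,z)[:2] for u,v in pts]);return P
E
python3 - <<'E'
from h import *
import pickle
np.set_printoptions(precision=4,suppress=True)
d=pickle.load(open('top.pkl','rb'))
def rep(n,pts,o,z):
    P=pose(d,crop(pts,*o),z);c=P.mean(0);print(n,'c',c)
    e=[P[(i+1)%len(P)]-P[i] for i in range(len(P))]
    print('  len',[round(float(np.linalg.norm(x)),4) for x in e],'ang',[round(float(np.degrees(np.arctan2(x[1],x[0]))),1) for x in e])
A=(215,160,5.4);B=(355,140,5.5)
rep('bat',[(458,103),(597,50),(632,102),(480,165)],A,.028)
rep('adp',[(136,125),(318,107),(325,183),(150,202)],A,.032)
rep('met',[(110,343),(290,378),(272,458),(90,415)],A,.030)
rep('case',[(135,42),(770,240),(707,525),(55,305)],B,.105)
rep('handle',[(235,448),(452,520)],B,.083)
print(bot.read_state()['tool_pos'])
from scipy.spatial.transform import Rotation as Ro
print(Ro.from_rotvec(bot.read_state()['tcp_rot']).as_matrix())
E
```

```text
bat c [0.5984 0.1433]
  len [0.0882, 0.038, 0.097, 0.0399] ang [-71.9, -150.7, 109.6, 16.1]
adp c [0.5788 0.3255]
  len [0.1069, 0.0461, 0.1019, 0.0473] ang [-87.7, -176.8, 92.8, 9.2]
met c [0.4378 0.3528]
  len [0.1057, 0.0462, 0.107, 0.0422] ang [-104.5, 165.6, 73.3, -16.1]
case c [ 0.5246 -0.1934]
  len [0.3564, 0.1609, 0.357, 0.1558] ang [-112.0, 158.8, 67.2, -21.4]
handle c [ 0.4175 -0.1481]
  len [0.1203, 0.1203] ang [-112.3, 67.7]
[0.2299 0.6343 0.4035]
[[-0.9401  0.3409 -0.0008]
 [ 0.3409  0.9401 -0.0019]
 [ 0.0001 -0.0021 -1.    ]]
```

{"api": "drive_tool", "payload": {"increments": [{"delta_pos": [0,0,0],"turn": 0.124,"jaw": -0.4},{"delta_pos": [0,0,0],"turn": 0.124,"jaw": -0.4},{"delta_pos": [0,0,0],"turn": 0.124,"jaw": -0.4},{"delta_pos": [0,0,0],"turn": 0.124,"jaw": -0.4},{"delta_pos": [0,0,0],"turn": 0.124,"jaw": -0.4},{"delta_pos": [0,0,0],"turn": 0.124,"jaw": -0.4},{"delta_pos": [0,0,0],"turn": 0.124,"jaw": -0.4},{"delta_pos": [0,0,0],"turn": 0.124,"jaw": -0.4}]}}

```text
time: 0.77
tool_pos: [0.23, 0.6344, 0.4039]
tcp_rot: [1.958, 2.456, -0.002]
wrist_force: [-0.6, -0.5, -0.8]
width: 0.298
grip_force: 0.0
```

{"api": "drive_tool", "payload": {"increments": [{"delta_pos": [0,0,0],"turn": 0.124,"jaw": -0.4},{"delta_pos": [0,0,0],"turn": 0.124,"jaw": -0.4},{"delta_pos": [0,0,0],"turn": 0.124,"jaw": -0.4},{"delta_pos": [0,0,0],"turn": 0.124,"jaw": -0.4},{"delta_pos": [0,0,0],"turn": 0.124,"jaw": -0.4},{"delta_pos": [-23,32,0],"turn": 0,"jaw": -0.4},{"delta_pos": [-23,32,0],"turn": 0,"jaw": -0.4},{"delta_pos": [-23,32,0],"turn": 0,"jaw": -0.4}]}}

```text
time: 1.43
tool_pos: [0.2927, 0.5334, 0.4037]
tcp_rot: [2.606, 1.752, -0.002]
wrist_force: [1.0, -0.1, -0.4]
width: 0.301
grip_force: 0.0
```

{"api": "drive_tool", "payload": {"increments": [{"delta_pos": [-23,32,0],"turn": 0,"jaw": -0.4},{"delta_pos": [-23,32,0],"turn": 0,"jaw": -0.4},{"delta_pos": [-23,32,0],"turn": 0,"jaw": -0.4},{"delta_pos": [-23,32,0],"turn": 0,"jaw": -0.4},{"delta_pos": [-23,32,0],"turn": 0,"jaw": -0.4},{"delta_pos": [-23,32,0],"turn": 0,"jaw": -0.4},{"delta_pos": [-23,32,0],"turn": 0,"jaw": -0.4},{"delta_pos": [-23,32,0],"turn": 0,"jaw": -0.4}]}}

```text
time: 2.1
tool_pos: [0.4602, 0.2651, 0.4044]
tcp_rot: [-2.609, -1.75, 0.001]
wrist_force: [0.9, 0.0, 0.8]
width: 0.301
grip_force: 0.0
```

{"api": "drive_tool", "payload": {"increments": [{"delta_pos": [-23,32,0],"turn": 0,"jaw": -0.4},{"delta_pos": [-23,32,0],"turn": 0,"jaw": -0.4},{"delta_pos": [-39,6,0],"turn": 0,"jaw": -0.4},{"delta_pos": [-39,6,0],"turn": 0,"jaw": -0.4},{"delta_pos": [-39,6,0],"turn": 0,"jaw": -0.4},{"delta_pos": [-39,6,0],"turn": 0,"jaw": -0.4},{"delta_pos": [-39,6,0],"turn": 0,"jaw": -0.4},{"delta_pos": [-39,6,0],"turn": 0,"jaw": -0.4}]}}

```text
time: 2.77
tool_pos: [0.445, -0.0316, 0.4043]
tcp_rot: [-2.608, -1.751, 0.001]
wrist_force: [0.5, -0.2, 0.5]
width: 0.302
grip_force: 0.0
```

{"api": "drive_tool", "payload": {"increments": [{"delta_pos": [-39,6,0],"turn": 0,"jaw": -0.4},{"delta_pos": [-39,6,0],"turn": 0,"jaw": -0.4},{"delta_pos": [-39,6,0],"turn": 0,"jaw": -0.4},{"delta_pos": [0,0,0],"turn": 0,"jaw": -0.4},{"delta_pos": [0,0,0],"turn": 0,"jaw": -0.4}]}}

```text
time: 3.18
tool_pos: [0.4176, -0.147, 0.4044]
tcp_rot: [-2.613, -1.743, 0.0]
wrist_force: [-0.2, 0.9, -0.3]
width: 0.304
grip_force: 0.0
```

```bash
cat >> h.py <<'E'
from scipy.spatial.transform import Rotation as Ro
CX=np.array([.9252,-.3795]);CY=np.array([.3795,.9252]);C0=np.array([.5246,-.1934])
def case2w(x,y): return C0+x*CX+y*CY
def to(xy,zg,ydeg=None):
    "how far to bring grasp point to xy,zg in tool axes (mm), and turn to bring tool y to ydeg"
    s=bot.read_state();R=Ro.from_rotvec(s['tcp_rot']).as_matrix()
    p=s['tool_pos']+R[:,2]*.155
    dv=R.T@(np.array([xy[0],xy[1],zg])-p)*1000
    ya=np.degrees(np.arctan2(R[1,1],R[0,1]))
    out=[np.round(dv,1),'grasp',np.round(p,4),'yaw y',round(ya,2)]
    if ydeg is not None:
        t=-np.radians((ydeg-ya+90)%180-90);c,sn=np.cos(t),np.sin(t)
        out+=['turn',round(t,4),'d after turn',np.round(np.array([[c,sn],[-sn,c]])@dv[:2],1),'q6',round(s['q'][5],2)]
    out+=['w',round(s['width'],3),'g',round(s['grip_force'],1),'F',np.round(s['wrist_force'],1),'t',round(s['time'],1)]
    print(*out);return out
E
python3 -c "
from h import *
to(case2w(-.116,0),.083,-22.3)"
```

```text
[ -2.4   0.9 166.4] grasp [ 0.4175 -0.1469  0.2494] yaw y -22.59 turn -0.0051 d after turn [-2.4  0.8] q6 -0.0 w 0.304 g 0.0 F [-0.2  0.9 -0.3] t 3.2
```

{"api": "drive_tool", "payload": {"increments": [{"delta_pos": [-1,0,40],"turn": 0,"jaw": -0.4},{"delta_pos": [-1,1,40],"turn": 0,"jaw": -0.4},{"delta_pos": [0,0,40],"turn": 0,"jaw": -0.4},{"delta_pos": [0,0,25],"turn": 0,"jaw": -0.4},{"delta_pos": [0,0,21],"turn": 0,"jaw": -0.4},{"delta_pos": [0,0,0],"turn": 0,"jaw": -0.4},{"delta_pos": [0,0,0],"turn": 0,"jaw": -0.4}], "grip_force": 50}}

```text
time: 3.77
tool_pos: [0.4184, -0.1457, 0.2374]
tcp_rot: [-2.605, -1.751, 0.002]
wrist_force: [-0.3, 0.4, 0.3]
width: 0.3
grip_force: 0.0
```

{"api": "drive_tool", "payload": {"increments": [{"delta_pos": [0,0,0],"turn": 0,"jaw": -1},{"delta_pos": [0,0,0],"turn": 0,"jaw": -1},{"delta_pos": [0,0,0],"turn": 0,"jaw": -1},{"delta_pos": [0,0,0],"turn": 0,"jaw": -1},{"delta_pos": [0,0,0],"turn": 0,"jaw": -1}]}}

```text
time: 4.18
tool_pos: [0.4187, -0.1466, 0.2391]
tcp_rot: [-2.609, -1.749, -0.002]
wrist_force: [-0.2, 6.6, 1.6]
width: 0.091
grip_force: 48.9
```

```bash
python3 -c "
from h import *
to(case2w(-.116,0),.083,-22.3)
th=np.linspace(0,1.83,19);p=np.stack([-np.cos(th+.1118),np.sin(th+.1118)],1)*197.2
print(np.round(np.diff(p,axis=0)).astype(int).tolist(), p[-1]-p[0])
"
```

```text
[-3.4 -0.2  1.1] grasp [ 0.4188 -0.1464  0.0841] yaw y -22.32 turn -0.0004 d after turn [-3.4 -0.2] q6 -0.01 w 0.091 g 48.9 F [-0.2  6.6  1.6] t 4.2
[[3, 20], [5, 19], [7, 19], [9, 18], [11, 17], [12, 16], [14, 14], [15, 13], [17, 11], [18, 9], [19, 8], [19, 6], [20, 4], [20, 2], [20, 0], [20, -2], [20, -4], [19, -6]] [267.46391562 161.78222714]
```

{"api": "drive_tool", "payload": {"increments": [{"delta_pos": [0,3,-20],"turn": 0,"jaw": -1},{"delta_pos": [0,5,-19],"turn": 0,"jaw": -1},{"delta_pos": [0,7,-19],"turn": 0,"jaw": -1},{"delta_pos": [0,9,-18],"turn": 0,"jaw": -1},{"delta_pos": [0,11,-17],"turn": 0,"jaw": -1},{"delta_pos": [0,12,-16],"turn": 0,"jaw": -1},{"delta_pos": [0,14,-14],"turn": 0,"jaw": -1},{"delta_pos": [0,0,0],"turn": 0,"jaw": -1}]}}

```text
time: 4.85
tool_pos: [0.4764, -0.1708, 0.3657]
tcp_rot: [2.608, 1.749, 0.003]
wrist_force: [-5.9, 5.4, 7.2]
width: 0.092
grip_force: 49.6
```

```bash
python3 -c "
from h import *
to(case2w(-.116,0),.083,-22.3)"
```

```text
[ -2.9 -63.4 127.6] grasp [ 0.4768 -0.1708  0.2107] yaw y -22.31 turn -0.0002 d after turn [ -2.9 -63.4] q6 -0.0 w 0.092 g 49.6 F [-5.9  5.4  7.2] t 4.8
```

Following the arc, the forces stay small.

{"api": "drive_tool", "payload": {"increments": [{"delta_pos": [0,15,-13],"turn": 0,"jaw": -1},{"delta_pos": [0,17,-11],"turn": 0,"jaw": -1},{"delta_pos": [0,18,-9],"turn": 0,"jaw": -1},{"delta_pos": [0,19,-8],"turn": 0,"jaw": -1},{"delta_pos": [0,19,-6],"turn": 0,"jaw": -1},{"delta_pos": [0,20,-4],"turn": 0,"jaw": -1},{"delta_pos": [0,20,-2],"turn": 0,"jaw": -1},{"delta_pos": [0,20,0],"turn": 0,"jaw": -1}]}}

```text
time: 5.52
tool_pos: [0.6126, -0.2277, 0.417]
tcp_rot: [2.607, 1.748, -0.0]
wrist_force: [-1.0, -1.7, -2.2]
width: 0.092
grip_force: 50.1
```

{"api": "drive_tool", "payload": {"increments": [{"delta_pos": [0,20,2],"turn": 0,"jaw": -1},{"delta_pos": [0,20,4],"turn": 0,"jaw": -1},{"delta_pos": [0,17,5],"turn": 0,"jaw": -1},{"delta_pos": [0,0,0],"turn": 0,"jaw": -1},{"delta_pos": [0,0,0],"turn": 0,"jaw": -1}]}}

```text
time: 5.93
tool_pos: [0.6656, -0.2498, 0.4046]
tcp_rot: [2.606, 1.747, 0.0]
wrist_force: [1.1, -3.7, 1.1]
width: 0.093
grip_force: 50.4
```

```bash
python3 -c "
from h import *
to(case2w(.08+.0752,0),.243,-22.3)"
```

```text
[-1.   2.8  6.6] grasp [ 0.666  -0.2503  0.2496] yaw y -22.32 turn -0.0004 d after turn [-1.   2.8] q6 -0.0 w 0.093 g 50.4 F [ 1.1 -3.7  1.1] t 5.9
```

{"api": "drive_tool", "payload": {"increments": [{"delta_pos": [0,2,2],"turn": 0,"jaw": -1},{"delta_pos": [0,0,0],"turn": 0,"jaw": -0.3},{"delta_pos": [0,0,0],"turn": 0,"jaw": -0.3},{"delta_pos": [0,0,0],"turn": 0,"jaw": -0.3},{"delta_pos": [0,0,-35],"turn": 0,"jaw": -0.3},{"delta_pos": [0,0,-35],"turn": 0,"jaw": -0.3},{"delta_pos": [30,-20,-10],"turn": 0,"jaw": -0.3},{"delta_pos": [40,-10,0],"turn": 0,"jaw": -0.3}]}}

```text
time: 6.6
tool_pos: [0.6644, -0.1743, 0.4873]
tcp_rot: [2.608, 1.741, 0.006]
wrist_force: [0.6, 0.9, 0.4]
width: 0.35
grip_force: 0.0
```

{"api": "drive_tool", "payload": {"increments": [{"delta_pos": [40,-10,0],"turn": 0,"jaw": -0.3},{"delta_pos": [40,-10,0],"turn": 0,"jaw": -0.3},{"delta_pos": [40,-10,0],"turn": 0,"jaw": -0.3},{"delta_pos": [40,-10,0],"turn": 0,"jaw": -0.3},{"delta_pos": [0,0,0],"turn": 0,"jaw": -0.3}]}}

```text
time: 7.02
tool_pos: [0.6888, -0.0018, 0.4813]
tcp_rot: [-2.599, -1.757, -0.003]
wrist_force: [-0.4, -1.8, 0.2]
width: 0.35
grip_force: 0.0
```

```bash
python3 -c "
from h import *
d=cam('top','top1.png');e=cam('scene')
a=cv2.resize(d['pixels'][60:260,330:530],(400,400));b=cv2.resize(e['pixels'][40:240,120:320],(400,400))
cv2.imwrite('pics/c3.png',np.hstack([a,b])[:,:,::-1])
k=np.append(case2w(.066-.108,0),.084);print(proj(d,k),proj(e,k))
to(k[:2],.084)"
```

```text
(np.float64(424.12185240478277), np.float64(204.14777803756442)) (np.float64(234.0626727818864), np.float64(144.3729625276034))
[-234.  -123.5  242.5] grasp [ 0.6884 -0.007   0.3262] yaw y -22.05 w 0.351 g 0.0 F [-0.1 -0.9  0.4] t 7.1
```

View pics/c3.png

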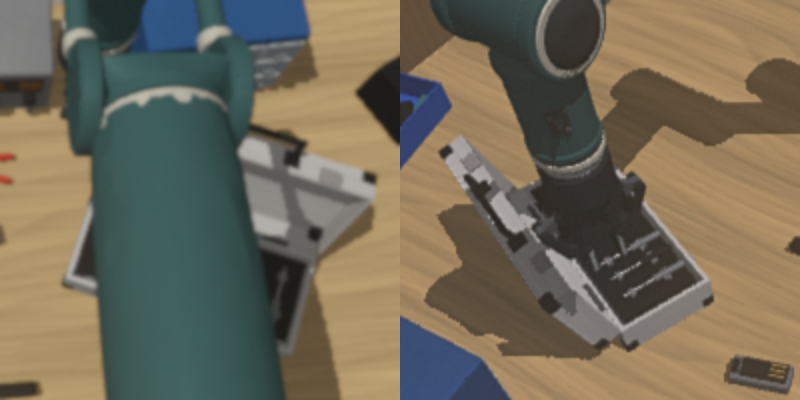

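The lid is back on its stop and the pallet with its tools lies flat (scene crop). Next is the knob, with the jaws turned across the case's y axis.

{"api": "drive_tool", "payload": {"increments": [{"delta_pos": [0,0,0],"turn": 0.121,"jaw": 0.3},{"delta_pos": [0,0,0],"turn": 0.121,"jaw": 0.3},{"delta_pos": [0,0,0],"turn": 0.121,"jaw": 0.3},{"delta_pos": [0,0,0],"turn": 0.121,"jaw": 0.3},{"delta_pos": [0,0,0],"turn": 0.121,"jaw": 0.3},{"delta_pos": [0,0,0],"turn": 0.121,"jaw": 0.3},{"delta_pos": [0,0,0],"turn": 0.121,"jaw": 0.3},{"delta_pos": [0,0,0],"turn": 0.121,"jaw": 0.3}]}}

```text
time: 7.78
tool_pos: [0.6885, -0.0114, 0.4814]
tcp_rot: [3.125, 0.323, -0.002]
wrist_force: [-0.3, 0.0, -0.1]
width: 0.65
grip_force: 0.0
```

{"api": "drive_tool", "payload": {"increments": [{"delta_pos": [0,0,0],"turn": 0.121,"jaw": 0.3},{"delta_pos": [0,0,0],"turn": 0.121,"jaw": 0.3},{"delta_pos": [0,0,0],"turn": 0.121,"jaw": 0.3},{"delta_pos": [0,0,0],"turn": 0.121,"jaw": 0.3},{"delta_pos": [0,0,0],"turn": 0.121,"jaw": 0.3},{"delta_pos": [-17,33,0],"turn": 0,"jaw": 0.3},{"delta_pos": [-17,33,0],"turn": 0,"jaw": 0.3},{"delta_pos": [-17,33,0],"turn": 0,"jaw": 0.3}]}}

```text
time: 8.45
tool_pos: [0.6027, -0.0834, 0.4808]
tcp_rot: [3.081, -0.611, -0.002]
wrist_force: [-1.1, -0.6, 0.3]
width: 0.648
grip_force: 0.0
```

{"api": "drive_tool", "payload": {"increments": [{"delta_pos": [-17,33,0],"turn": 0,"jaw": 0.3},{"delta_pos": [-17,33,0],"turn": 0,"jaw": 0.3},{"delta_pos": [-17,33,20],"turn": 0,"jaw": 0.3},{"delta_pos": [-17,33,20],"turn": 0,"jaw": 0.3},{"delta_pos": [0,0,40],"turn": 0,"jaw": 0.3},{"delta_pos": [0,0,40],"turn": 0,"jaw": 0.3},{"delta_pos": [0,0,0],"turn": 0,"jaw": 0.3}]}}

```text
time: 9.03
tool_pos: [0.4865, -0.1774, 0.3536]
tcp_rot: [-3.078, 0.615, 0.024]
wrist_force: [-2.8, 1.0, -2.2]
width: 0.646
grip_force: 0.0
```

```bash
python3 -c "
from h import *
e=cam('scene','s2.png')
b=cv2.resize(e['pixels'][70:220,140:330],None,fx=4,fy=4,interpolation=cv2.INTER_CUBIC)
cv2.imwrite('pics/c4.png',b[:,:,::-1])
k=np.append(case2w(.066-.108,0),.084);u=proj(e,k);print((u[0]-140)*4,(u[1]-70)*4)
to(k[:2],.087,67.7)"
```

```text
376.25069112754556 297.49185011041357
[  0.6   0.9 115.5] grasp [ 0.4867 -0.1769  0.2025] yaw y -112.56 turn -0.0045 d after turn [0.6 0.9] q6 1.57 w 0.649 g 0.0 F [ 0.4  0.1 -0.2] t 9.1
```

View pics/c4.png

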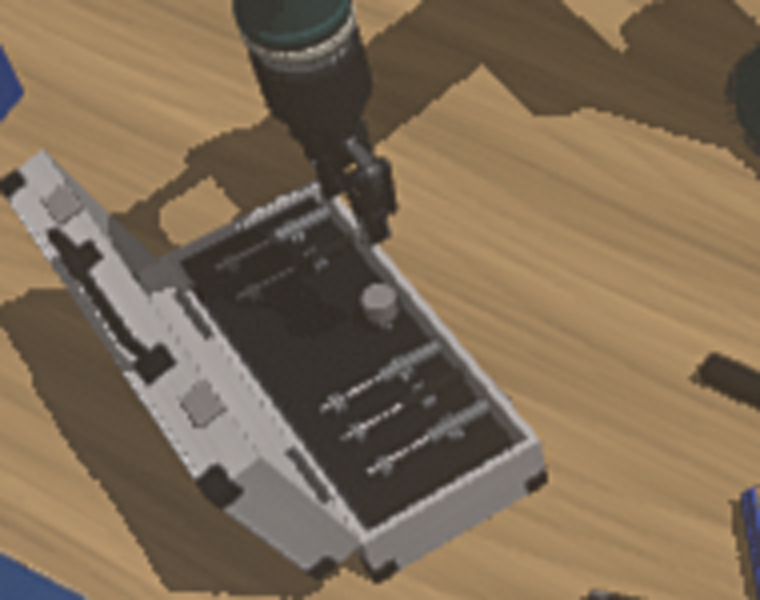

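The crop shows the knob at (379,302), against a predicted (376,297), so the geometry is confirmed. I'll descend and grip.

{"api": "drive_tool", "payload": {"increments": [{"delta_pos": [0,1,40],"turn": 0,"jaw": 0.3},{"delta_pos": [0,0,35],"turn": 0,"jaw": 0.3},{"delta_pos": [0,0,25],"turn": 0,"jaw": 0.3},{"delta_pos": [0,0,15],"turn": 0,"jaw": 0.3},{"delta_pos": [0,0,0],"turn": 0,"jaw": 0.3},{"delta_pos": [0,0,0],"turn": 0,"jaw": -1},{"delta_pos": [0,0,0],"turn": 0,"jaw": -1},{"delta_pos": [0,0,0],"turn": 0,"jaw": -1}], "grip_force": 50}}

```text
time: 9.75
tool_pos: [0.4929, -0.1789, 0.2505]
tcp_rot: [3.08, -0.61, 0.008]
wrist_force: [0.2, -0.2, 3.9]
width: 0.301
grip_force: 48.9
```

{"api": "drive_tool", "payload": {"increments": [{"delta_pos": [0,0,0],"turn": 0,"jaw": -1},{"delta_pos": [0,0,0],"turn": 0,"jaw": -1}]}}

```text
time: 9.92
tool_pos: [0.4928, -0.1789, 0.2504]
tcp_rot: [3.08, -0.61, 0.009]
wrist_force: [-0.8, 0.1, 6.5]
width: 0.306
grip_force: 49.1
```

```bash
python3 -c "
from h import *
k=case2w(.066-.108,0)
to(k,.087,67.7)
th=np.linspace(0,1.47,15);p=np.stack([-np.cos(th+.258),np.sin(th+.258)],1)*111.7
print(np.round(np.diff(p,axis=0),1).tolist(), p[-1]-p[0])
"
```

```text
[-8.   1.3  8.4] grasp [ 0.4936 -0.1793  0.0954] yaw y -112.4 turn -0.0017 d after turn [-8.   1.3] q6 1.57 w 0.306 g 49.1 F [-0.8  0.1  6.5] t 9.9
[[3.6, 11.2], [4.7, 10.7], [5.8, 10.2], [6.9, 9.5], [7.8, 8.7], [8.7, 7.9], [9.5, 6.9], [10.1, 5.9], [10.7, 4.8], [11.1, 3.6], [11.5, 2.4], [11.7, 1.2], [11.7, 0.0], [11.7, -1.2]] [125.49039078  81.82267051]
```

{"api": "drive_tool", "payload": {"increments": [{"delta_pos": [0,0,0],"turn": 0,"jaw": 0.3},{"delta_pos": [0,0,0],"turn": 0,"jaw": 0.3},{"delta_pos": [-7,1,7],"turn": 0,"jaw": 0.3},{"delta_pos": [0,0,0],"turn": 0,"jaw": 0.3},{"delta_pos": [0,0,0],"turn": 0,"jaw": 0.3},{"delta_pos": [0,0,0],"turn": 0,"jaw": 0.3}]}}

```text
time: 10.42
tool_pos: [0.4839, -0.1762, 0.2397]
tcp_rot: [-3.081, 0.611, 0.002]
wrist_force: [-0.3, 0.2, 0.8]
width: 0.649
grip_force: 0.0
```

```bash
python3 -c "
from h import *
k=case2w(.066-.108,0)
to(k,.087,67.7)
"
```

```text
[ 2.3  0.5 -2.3] grasp [ 0.4838 -0.1762  0.0847] yaw y -112.42 turn -0.0021 d after turn [2.3 0.5] q6 1.56 w 0.649 g 0.0 F [-0.3  0.2  0.8] t 10.4
```

{"api": "drive_tool", "payload": {"increments": [{"delta_pos": [2,0,-1],"turn": 0,"jaw": 0.3},{"delta_pos": [0,0,0],"turn": 0,"jaw": -1},{"delta_pos": [0,0,0],"turn": 0,"jaw": -1},{"delta_pos": [0,0,0],"turn": 0,"jaw": -1},{"delta_pos": [0,0,0],"turn": 0,"jaw": -1},{"delta_pos": [0,0,0],"turn": 0,"jaw": -1}]}}

```text
time: 10.92
tool_pos: [0.4867, -0.1768, 0.2417]
tcp_rot: [-3.08, 0.611, -0.002]
wrist_force: [1.4, 4.8, 4.0]
width: 0.308
grip_force: 49.2
```

{"api": "drive_tool", "payload": {"increments": [{"delta_pos": [4,0,-11],"turn": 0,"jaw": -1},{"delta_pos": [5,0,-11],"turn": 0,"jaw": -1},{"delta_pos": [6,0,-10],"turn": 0,"jaw": -1},{"delta_pos": [7,0,-9],"turn": 0,"jaw": -1},{"delta_pos": [8,0,-9],"turn": 0,"jaw": -1},{"delta_pos": [9,0,-8],"turn": 0,"jaw": -1},{"delta_pos": [0,0,0],"turn": 0,"jaw": -1}]}}

```text
time: 11.5
tool_pos: [0.5226, -0.1918, 0.2989]
tcp_rot: [-3.08, 0.611, 0.004]
wrist_force: [0.1, 4.7, -1.2]
width: 0.306
grip_force: 50.7
```

```bash
python3 -c "
from h import *
k=case2w(.066-.108,0)
to(k,.087,67.7)
"
```

```text
[-39.   1.  57.] grasp [ 0.5223 -0.1915  0.1439] yaw y -112.44 turn -0.0024 d after turn [-39.    0.9] q6 1.57 w 0.306 g 50.7 F [ 0.1  4.7 -1.2] t 11.5
```

{"api": "drive_tool", "payload": {"increments": [{"delta_pos": [9,0,-7],"turn": 0,"jaw": -1},{"delta_pos": [10,0,-6],"turn": 0,"jaw": -1},{"delta_pos": [11,0,-5],"turn": 0,"jaw": -1},{"delta_pos": [11,0,-4],"turn": 0,"jaw": -1},{"delta_pos": [11,0,-2],"turn": 0,"jaw": -1},{"delta_pos": [12,0,-1],"turn": 0,"jaw": -1},{"delta_pos": [12,0,0],"turn": 0,"jaw": -1},{"delta_pos": [10,0,1],"turn": 0,"jaw": -1}]}}

```text
time: 12.17
tool_pos: [0.6011, -0.2246, 0.3222]
tcp_rot: [-3.081, 0.61, 0.009]
wrist_force: [-5.0, 5.3, 0.4]
width: 0.29
grip_force: 48.9
```

{"api": "drive_tool", "payload": {"increments": [{"delta_pos": [0,0,0],"turn": 0,"jaw": -1},{"delta_pos": [0,0,0],"turn": 0,"jaw": -1},{"delta_pos": [0,0,0],"turn": 0,"jaw": -1}]}}

```text
time: 12.42
tool_pos: [0.6017, -0.2248, 0.3221]
tcp_rot: [3.082, -0.61, -0.0]
wrist_force: [2.9, 2.8, -8.6]
width: 0.29
grip_force: 49.4
```

```bash
python3 -c "
from h import *
s=to(case2w(.0830,0),.1655,67.7)
"
```

```text
[-0.2  0.2  1.6] grasp [ 0.6016 -0.2248  0.1671] yaw y -112.4 turn -0.0017 d after turn [-0.2  0.1] q6 1.57 w 0.29 g 49.4 F [ 2.9  2.8 -8.6] t 12.4
```

{"api": "drive_tool", "payload": {"increments": [{"delta_pos": [0,0,0],"turn": 0,"jaw": 0.5},{"delta_pos": [0,0,0],"turn": 0,"jaw": 0.5},{"delta_pos": [0,0,0],"turn": 0,"jaw": 0.5},{"delta_pos": [0,0,-35],"turn": 0,"jaw": 0.5},{"delta_pos": [0,0,-35],"turn": 0,"jaw": 0.5},{"delta_pos": [-20,0,-35],"turn": 0,"jaw": 0.5},{"delta_pos": [-40,0,-10],"turn": 0,"jaw": 0.5},{"delta_pos": [-40,0,0],"turn": 0,"jaw": 0.5}]}}

```text
time: 13.08
tool_pos: [0.51, -0.1874, 0.4447]
tcp_rot: [3.079, -0.611, 0.017]
wrist_force: [0.3, -0.6, 0.4]
width: 0.748
grip_force: 0.0
```

{"api": "drive_tool", "payload": {"increments": [{"delta_pos": [-40,0,0],"turn": 0,"jaw": 0.5},{"delta_pos": [-30,0,0],"turn": 0,"jaw": 0.5},{"delta_pos": [0,0,0],"turn": 0,"jaw": 0.5},{"delta_pos": [0,0,0],"turn": 0,"jaw": 0.5}]}}

```text
time: 13.42
tool_pos: [0.4433, -0.1597, 0.4397]
tcp_rot: [3.08, -0.611, 0.006]
wrist_force: [0.6, 0.5, 0.7]
width: 0.753
grip_force: 0.0
```

```bash
python3 -c "
from h import *
e=cam('scene','s3.png');d=cam('top','t3.png')
b=cv2.resize(e['pixels'][70:270,120:420],None,fx=2,fy=2,interpolation=cv2.INTER_CUBIC)
a=cv2.resize(d['pixels'][150:250,225:345],None,fx=2,fy=2,interpolation=cv2.INTER_CUBIC)
o=np.zeros((600,600,3),np.uint8);o[:400]=b;o[400:,:240]=a
cv2.imwrite('pics/c5.png',o[:,:,::-1])
p=case2w(.066,0)
to([.5984,.1433],.3,19)"
```

```text
[  25.4 -339.3  -15.5] grasp [ 0.4456 -0.1607  0.2845] yaw y -112.43 turn 0.8477 d after turn [-237.6 -243.5] q6 1.56 w 0.751 g 0.0 F [ 0.1 -0.6 -0. ] t 13.5
```

View pics/c5.png

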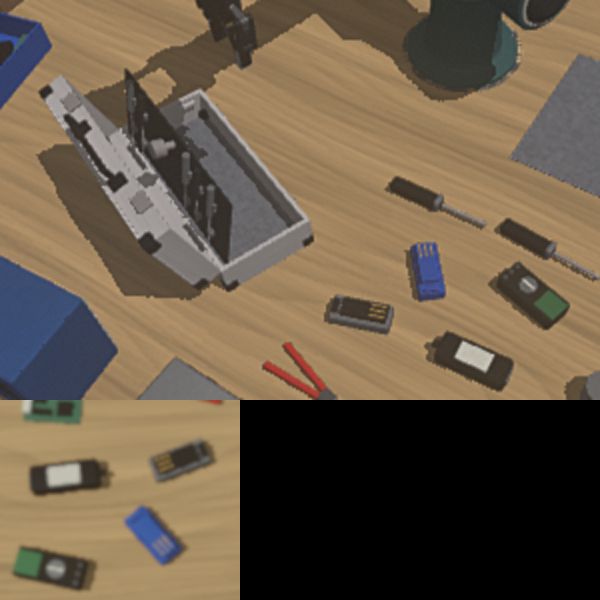

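The pallet is upright, the case floor is free and nothing has shifted. I'll take the grey battery first.

{"api": "drive_tool", "payload": {"increments": [{"delta_pos": [0,0,0],"turn": -0.121,"jaw": 0.6},{"delta_pos": [0,0,0],"turn": -0.121,"jaw": 0.6},{"delta_pos": [0,0,0],"turn": -0.121,"jaw": 0.6},{"delta_pos": [0,0,0],"turn": -0.121,"jaw": 0.6},{"delta_pos": [0,0,0],"turn": -0.121,"jaw": 0.6},{"delta_pos": [0,0,0],"turn": -0.121,"jaw": 0.6},{"delta_pos": [0,0,0],"turn": -0.121,"jaw": 0.6},{"delta_pos": [0,0,0],"turn": -0.121,"jaw": 0.6}]}}

```text
time: 14.18
tool_pos: [0.4461, -0.1608, 0.4384]
tcp_rot: [3.009, 0.902, 0.0]
wrist_force: [-0.5, -0.4, -0.0]
width: 0.8
grip_force: 0.0
```

{"api": "drive_tool", "payload": {"increments": [{"delta_pos": [0,0,0],"turn": -0.121,"jaw": 0.6},{"delta_pos": [0,0,0],"turn": -0.121,"jaw": 0.6},{"delta_pos": [0,0,0],"turn": -0.121,"jaw": 0.6},{"delta_pos": [0,0,0],"turn": -0.121,"jaw": 0.6},{"delta_pos": [0,0,0],"turn": -0.121,"jaw": 0.6},{"delta_pos": [0,0,0],"turn": -0.121,"jaw": 0.6},{"delta_pos": [0,0,0],"turn": -0.121,"jaw": 0.6},{"delta_pos": [0,0,0],"turn": -0.121,"jaw": 0.6}]}}

```text
time: 14.85
tool_pos: [0.4461, -0.1608, 0.4384]
tcp_rot: [2.243, 2.199, -0.0]
wrist_force: [0.8, -0.5, -0.2]
width: 0.8
grip_force: 0.0
```

{"api": "drive_tool", "payload": {"increments": [{"delta_pos": [0,0,0],"turn": -0.121,"jaw": 0.6},{"delta_pos": [0,0,0],"turn": -0.121,"jaw": 0.6},{"delta_pos": [0,0,0],"turn": -0.116,"jaw": 0.6},{"delta_pos": [28,28,0],"turn": 0,"jaw": 0.6},{"delta_pos": [28,28,0],"turn": 0,"jaw": 0.6},{"delta_pos": [28,28,0],"turn": 0,"jaw": 0.6},{"delta_pos": [28,28,0],"turn": 0,"jaw": 0.6},{"delta_pos": [28,28,0],"turn": 0,"jaw": 0.6}]}}

```text
time: 15.52
tool_pos: [0.5335, 0.0195, 0.4384]
tcp_rot: [1.824, 2.557, 0.0]
wrist_force: [0.9, -1.0, 0.2]
width: 0.802
grip_force: 0.0
```

{"api": "drive_tool", "payload": {"increments": [{"delta_pos": [28,28,0],"turn": 0,"jaw": 0.6},{"delta_pos": [28,28,0],"turn": 0,"jaw": 0.6},{"delta_pos": [28,28,30],"turn": 0,"jaw": 0.6},{"delta_pos": [14,19,30],"turn": 0,"jaw": 0.6},{"delta_pos": [0,0,30],"turn": 0,"jaw": 0.6},{"delta_pos": [0,0,0],"turn": 0,"jaw": 0.6},{"delta_pos": [0,0,0],"turn": 0,"jaw": 0.6},{"delta_pos": [0,0,0],"turn": 0,"jaw": 0.6}]}}

```text
time: 16.18
tool_pos: [0.5951, 0.1382, 0.354]
tcp_rot: [1.824, 2.557, 0.001]
wrist_force: [-0.0, -1.1, 1.2]
width: 0.798
grip_force: 0.0
```

```bash
python3 -c "
from h import *
e=cam('scene','s4.png')
b=cv2.resize(e['pixels'][130:280,240:440],None,fx=4,fy=4,interpolation=cv2.INTER_CUBIC)
cv2.imwrite('pics/c6.png',b[:,:,::-1])
for n,x,y,z in (('bat',.5984,.1433,.034),('adp',.5788,.3255,.032),('met',.4378,.3528,.03)):
  u=proj(e,[x,y,z]);print(n,round((u[0]-240)*4),round((u[1]-130)*4))
to([.5984,.1433],.022,19)"
```

```text
bat 238 366
adp 465 459
met 582 333
[  4.2   3.7 178.2] grasp [0.5957 0.1381 0.2002] yaw y 18.97 turn -0.0005 d after turn [4.2 3.7] q6 -0.14 w 0.798 g 0.0 F [-0.  -0.9  0.1] t 16.2
```

View pics/c6.png

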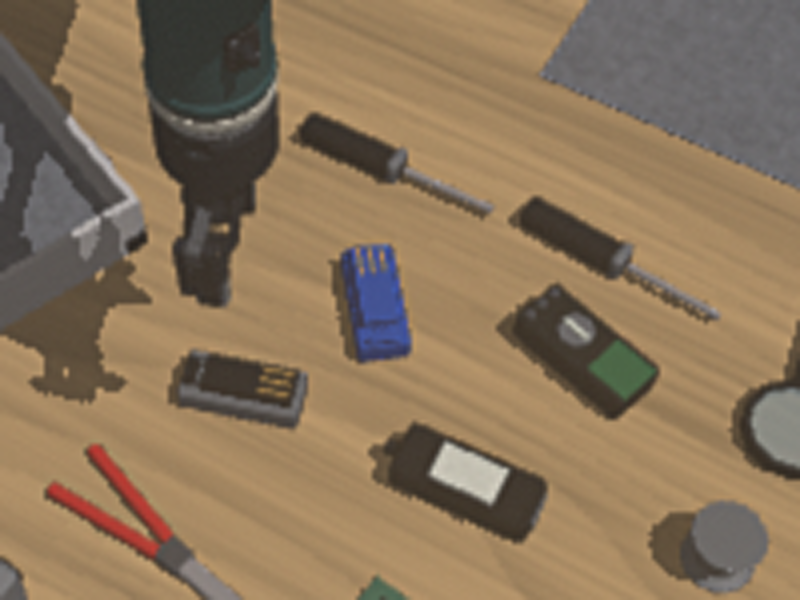

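The crop shows the battery's top centre at (243,376), slightly beyond the prediction. The black and grey side faces biased my corner readings, so I'll shift the target about 4 mm outward.

{"api": "drive_tool", "payload": {"increments": [{"delta_pos": [4,8,35],"turn": 0,"jaw": 0.6},{"delta_pos": [0,0,40],"turn": 0,"jaw": 0.6},{"delta_pos": [0,0,40],"turn": 0,"jaw": 0.6},{"delta_pos": [0,0,30],"turn": 0,"jaw": 0.6},{"delta_pos": [0,0,20],"turn": 0,"jaw": 0.6},{"delta_pos": [0,0,12],"turn": 0,"jaw": 0.6},{"delta_pos": [0,0,0],"turn": 0,"jaw": 0.6},{"delta_pos": [0,0,0],"turn": 0,"jaw": 0.6}], "grip_force": 60}}

```text
time: 16.9
tool_pos: [0.6014, 0.1445, 0.1778]
tcp_rot: [1.824, 2.556, 0.003]
wrist_force: [0.6, 0.1, 1.3]
width: 0.802
grip_force: 0.0
```

{"api": "drive_tool", "payload": {"increments": [{"delta_pos": [0,0,0],"turn": 0,"jaw": -1},{"delta_pos": [0,0,0],"turn": 0,"jaw": -1},{"delta_pos": [0,0,0],"turn": 0,"jaw": -1},{"delta_pos": [0,0,0],"turn": 0,"jaw": -1},{"delta_pos": [0,0,0],"turn": 0,"jaw": -1}]}}

```text
time: 17.32
tool_pos: [0.6018, 0.1451, 0.179]
tcp_rot: [1.822, 2.555, 0.005]
wrist_force: [-1.8, -0.1, 6.3]
width: 0.481
grip_force: 63.7
```

```bash
python3 -c "
from h import *
to([.602,.1443],.022,19)"
```

```text
[-0.7 -0.8  2. ] grasp [0.6025 0.1452 0.024 ] yaw y 19.02 turn 0.0004 d after turn [-0.7 -0.8] q6 -0.14 w 0.481 g 63.7 F [-1.8 -0.1  6.3] t 17.3
```

{"api": "drive_tool", "payload": {"increments": [{"delta_pos": [0,0,-20],"turn": 0,"jaw": -1},{"delta_pos": [0,0,-40],"turn": 0,"jaw": -1},{"delta_pos": [0,0,-40],"turn": 0,"jaw": -1},{"delta_pos": [0,0,-40],"turn": 0,"jaw": -1},{"delta_pos": [0,0,-10],"turn": -0.122,"jaw": -1},{"delta_pos": [0,0,0],"turn": -0.122,"jaw": -1},{"delta_pos": [0,0,0],"turn": -0.122,"jaw": -1},{"delta_pos": [0,0,0],"turn": -0.122,"jaw": -1}]}}

```text
time: 17.98
tool_pos: [0.6, 0.1449, 0.3271]
tcp_rot: [1.142, 2.925, 0.001]
wrist_force: [-0.7, -0.6, -4.0]
width: 0.483
grip_force: 62.7
```

{"api": "drive_tool", "payload": {"increments": [{"delta_pos": [0,0,0],"turn": -0.122,"jaw": -1},{"delta_pos": [0,0,0],"turn": -0.122,"jaw": -1},{"delta_pos": [0,0,0],"turn": -0.118,"jaw": -1},{"delta_pos": [0,0,0],"turn": 0,"jaw": -1},{"delta_pos": [0,0,0],"turn": 0,"jaw": -1}]}}

```text
time: 18.4
tool_pos: [0.5999, 0.1449, 0.326]
tcp_rot: [-0.612, -3.081, 0.0]
wrist_force: [0.6, 0.1, -3.3]
width: 0.48
grip_force: 62.7
```

```bash
python3 -c "
from h import *
to(case2w(-.012,-.10),.174,67.7)"
```

```text
[ -47.9 -441.4   -3. ] grasp [0.5999 0.1449 0.171 ] yaw y 67.54 turn -0.0027 d after turn [ -46.7 -441.5] q6 -0.98 w 0.48 g 62.7 F [ 0.6  0.1 -3.3] t 18.4
```

{"api": "drive_tool", "payload": {"increments": [{"delta_pos": [-4,-30,0],"turn": 0,"jaw": -1},{"delta_pos": [-4,-40,0],"turn": 0,"jaw": -1},{"delta_pos": [-4,-40,0],"turn": 0,"jaw": -1},{"delta_pos": [-4,-40,0],"turn": 0,"jaw": -1},{"delta_pos": [-4,-40,0],"turn": 0,"jaw": -1},{"delta_pos": [-4,-40,0],"turn": 0,"jaw": -1},{"delta_pos": [-4,-40,0],"turn": 0,"jaw": -1},{"delta_pos": [-4,-40,0],"turn": 0,"jaw": -1}]}}

```text
time: 19.07
tool_pos: [0.5113, -0.1557, 0.3263]
tcp_rot: [0.612, 3.081, -0.0]
wrist_force: [1.4, 0.8, -2.7]
width: 0.482
grip_force: 62.6
```

{"api": "drive_tool", "payload": {"increments": [{"delta_pos": [-4,-40,0],"turn": 0,"jaw": -1},{"delta_pos": [-4,-40,0],"turn": 0,"jaw": -1},{"delta_pos": [-4,-30,0],"turn": 0,"jaw": -1},{"delta_pos": [-4,-20,0],"turn": 0,"jaw": -1},{"delta_pos": [0,0,0],"turn": 0,"jaw": -1},{"delta_pos": [0,0,0],"turn": 0,"jaw": -1},{"delta_pos": [0,0,0],"turn": 0,"jaw": -1}]}}

```text
time: 19.65
tool_pos: [0.4772, -0.2803, 0.3255]
tcp_rot: [-0.61, -3.08, -0.001]
wrist_force: [-4.2, -0.4, -3.2]
width: 0.48
grip_force: 62.7
```

```bash
python3 -c "
from h import *
to(case2w(-.012,-.10),.032,67.7)"
```

```text
[  0.5  -1.6 138.5] grasp [ 0.4769 -0.2802  0.1705] yaw y 67.58 turn -0.002 d after turn [ 0.5 -1.6] q6 -1.76 w 0.48 g 62.7 F [-4.2 -0.4 -3.2] t 19.6
```

{"api": "drive_tool", "payload": {"increments": [{"delta_pos": [0,-1,35],"turn": 0,"jaw": -1},{"delta_pos": [0,0,35],"turn": 0,"jaw": -1},{"delta_pos": [0,0,30],"turn": 0,"jaw": -1},{"delta_pos": [0,0,22],"turn": 0,"jaw": -1},{"delta_pos": [0,0,12],"turn": 0,"jaw": -1},{"delta_pos": [0,0,4],"turn": 0,"jaw": -1},{"delta_pos": [0,0,0],"turn": 0,"jaw": -1},{"delta_pos": [0,0,0],"turn": 0,"jaw": -1}]}}

```text
time: 20.32
tool_pos: [0.4788, -0.2817, 0.1895]
tcp_rot: [0.606, 3.079, -0.002]
wrist_force: [0.4, 0.4, -3.3]
width: 0.481
grip_force: 62.7
```

```bash
python3 -c "
from h import *
to(case2w(-.012,-.10),.032,67.7)"
```

```text
[ 3.6 -0.9  2.5] grasp [ 0.4792 -0.2819  0.0345] yaw y 67.75 turn 0.0008 d after turn [ 3.6 -0.9] q6 -1.76 w 0.481 g 62.7 F [ 0.4  0.4 -3.3] t 20.3
```

Release and rise, then move towards the adapter: q1 swings about +50°, and the turn keeps the jaws across its width.

{"api": "drive_tool", "payload": {"increments": [{"delta_pos": [2,0,3],"turn": 0,"jaw": -1},{"delta_pos": [0,0,0],"turn": 0,"jaw": 0.3},{"delta_pos": [0,0,0],"turn": 0,"jaw": 0.3},{"delta_pos": [0,0,0],"turn": 0,"jaw": 0.3},{"delta_pos": [0,0,-30],"turn": 0,"jaw": 0.3},{"delta_pos": [0,0,-40],"turn": 0,"jaw": 0.3},{"delta_pos": [0,0,-40],"turn": 0,"jaw": 0.3},{"delta_pos": [0,0,-40],"turn": 0,"jaw": 0.3}]}}

```text
time: 20.98
tool_pos: [0.4754, -0.2806, 0.337]
tcp_rot: [0.607, 3.082, -0.0]
wrist_force: [0.8, -0.6, 0.1]
width: 0.647
grip_force: 0.0
```

{"api": "drive_tool", "payload": {"increments": [{"delta_pos": [0,40,-20],"turn": 0.12,"jaw": 0.6},{"delta_pos": [0,40,0],"turn": 0.12,"jaw": 0.6},{"delta_pos": [0,40,0],"turn": 0.12,"jaw": 0.6},{"delta_pos": [0,40,0],"turn": 0.12,"jaw": 0.6},{"delta_pos": [0,40,0],"turn": 0.12,"jaw": 0.6},{"delta_pos": [0,0,0],"turn": 0.12,"jaw": 0.6},{"delta_pos": [0,0,0],"turn": 0.12,"jaw": 0.6},{"delta_pos": [0,0,0],"turn": 0.12,"jaw": 0.6}]}}

```text
time: 21.65
tool_pos: [0.588, -0.1259, 0.3539]
tcp_rot: [1.949, 2.463, 0.001]
wrist_force: [0.3, -1.1, 0.8]
width: 0.797
grip_force: 0.0
```

{"api": "drive_tool", "payload": {"increments": [{"delta_pos": [0,0,0],"turn": 0.12,"jaw": 0.6},{"delta_pos": [0,0,0],"turn": 0.05,"jaw": 0.6},{"delta_pos": [0,0,0],"turn": 0,"jaw": 0.6},{"delta_pos": [0,0,0],"turn": 0,"jaw": 0.6},{"delta_pos": [0,0,0],"turn": 0,"jaw": 0.6}]}}

```text
time: 22.07
tool_pos: [0.5872, -0.1269, 0.3537]
tcp_rot: [2.145, 2.294, 0.0]
wrist_force: [0.2, 0.2, 0.3]
width: 0.801
grip_force: 0.0
```

```bash
python3 -c "
from h import *
to([.582,.326],.172,3)"
```

```text
[452.2  25.1  26.6] grasp [ 0.5874 -0.1269  0.1987] yaw y 3.85 turn 0.0149 d after turn [452.6  18.3] q6 -0.32 w 0.801 g 0.0 F [0.2 0.2 0.3] t 22.1
```

{"api": "drive_tool", "payload": {"increments": [{"delta_pos": [40,2,0],"turn": 0,"jaw": 0.6},{"delta_pos": [40,2,0],"turn": 0,"jaw": 0.6},{"delta_pos": [40,2,0],"turn": 0,"jaw": 0.6},{"delta_pos": [40,2,0],"turn": 0,"jaw": 0.6},{"delta_pos": [40,2,0],"turn": 0,"jaw": 0.6},{"delta_pos": [40,2,0],"turn": 0,"jaw": 0.6},{"delta_pos": [40,2,0],"turn": 0,"jaw": 0.6},{"delta_pos": [40,2,0],"turn": 0,"jaw": 0.6}]}}

```text
time: 22.73
tool_pos: [0.5818, 0.1954, 0.3537]
tcp_rot: [2.146, 2.294, 0.001]
wrist_force: [1.4, -0.5, -0.9]
width: 0.803
grip_force: 0.0
```

{"api": "drive_tool", "payload": {"increments": [{"delta_pos": [40,2,0],"turn": 0,"jaw": 0.6},{"delta_pos": [40,2,0],"turn": 0,"jaw": 0.6},{"delta_pos": [40,2,0],"turn": 0,"jaw": 0.6},{"delta_pos": [12,1,0],"turn": 0.02,"jaw": 0.6},{"delta_pos": [0,0,0],"turn": 0,"jaw": 0.6},{"delta_pos": [0,0,0],"turn": 0,"jaw": 0.6},{"delta_pos": [0,0,0],"turn": 0,"jaw": 0.6},{"delta_pos": [0,0,0],"turn": 0,"jaw": 0.6}]}}

```text
time: 23.4
tool_pos: [0.5806, 0.3243, 0.3532]
tcp_rot: [2.171, 2.271, -0.001]
wrist_force: [-0.5, -0.2, 0.2]
width: 0.801
grip_force: 0.0
```

```bash
python3 -c "
from h import *
e=cam('scene','s5.png')
b=cv2.resize(e['pixels'][90:290,170:430],None,fx=3,fy=3,interpolation=cv2.INTER_CUBIC)
cv2.imwrite('pics/c7.png',b[:,:,::-1])
for n,x,y,z in (('adp',.582,.326,.032),('met',.4408,.3535,.03)):
  u=proj(e,[x,y,z]);print(n,round((u[0]-170)*3),round((u[1]-90)*3))
to([.582,.326],.022,2.5)"
```

```text
adp 557 467
met 646 372
[  1.8   1.5 176.3] grasp [0.5806 0.3242 0.1983] yaw y 2.56 turn 0.001 d after turn [1.8 1.5] q6 0.43 w 0.801 g 0.0 F [ 0.  -0.2 -0.1] t 23.4
```

View pics/c7.png

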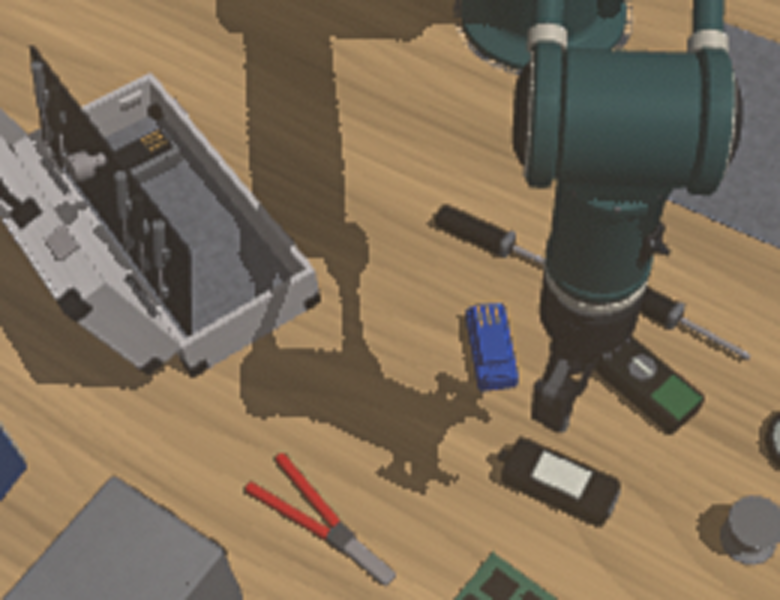

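The battery lies in the case, and the adapter is unmoved with its label at (562,476). I'll grip it.

{"api": "drive_tool", "payload": {"increments": [{"delta_pos": [3,4,36],"turn": 0,"jaw": 0.6},{"delta_pos": [0,0,40],"turn": 0,"jaw": 0.6},{"delta_pos": [0,0,40],"turn": 0,"jaw": 0.6},{"delta_pos": [0,0,30],"turn": 0,"jaw": 0.6},{"delta_pos": [0,0,18],"turn": 0,"jaw": 0.6},{"delta_pos": [0,0,10],"turn": 0,"jaw": 0.6},{"delta_pos": [0,0,2],"turn": 0,"jaw": 0.6},{"delta_pos": [0,0,0],"turn": 0,"jaw": 0.6}]}}

```text
time: 24.12
tool_pos: [0.5846, 0.3282, 0.1773]
tcp_rot: [-2.171, -2.271, 0.0]
wrist_force: [0.5, 0.9, 0.4]
width: 0.798
grip_force: 0.0
```

{"api": "drive_tool", "payload": {"increments": [{"delta_pos": [0,0,0],"turn": 0,"jaw": 0.6},{"delta_pos": [0,0,0],"turn": 0,"jaw": -1},{"delta_pos": [0,0,0],"turn": 0,"jaw": -1},{"delta_pos": [0,0,0],"turn": 0,"jaw": -1},{"delta_pos": [0,0,0],"turn": 0,"jaw": -1},{"delta_pos": [0,0,0],"turn": 0,"jaw": -1}]}}

```text
time: 24.62
tool_pos: [0.5853, 0.3295, 0.1798]
tcp_rot: [2.169, 2.271, 0.006]
wrist_force: [-0.2, -0.2, 5.9]
width: 0.527
grip_force: 64.9
```

{"api": "drive_tool", "payload": {"increments": [{"delta_pos": [0,0,-20],"turn": 0,"jaw": -1},{"delta_pos": [0,0,-40],"turn": 0,"jaw": -1},{"delta_pos": [0,0,-40],"turn": 0,"jaw": -1},{"delta_pos": [0,0,-40],"turn": 0,"jaw": -1},{"delta_pos": [0,0,-10],"turn": 0,"jaw": -1},{"delta_pos": [0,0,0],"turn": 0,"jaw": -1}]}}

```text
time: 25.12
tool_pos: [0.5857, 0.3298, 0.3329]
tcp_rot: [2.167, 2.27, 0.015]
wrist_force: [0.9, -0.1, -3.3]
width: 0.527
grip_force: 63.9
```

```bash
python3 -c "
from h import *
to(case2w(-.014,0),.174,67.7)"
```

```text
[-514.6  -99.3    0.9] grasp [0.5871 0.3305 0.1779] yaw y 2.64 turn -1.1355 d after turn [-127.  -508.4] q6 0.43 w 0.527 g 63.9 F [ 0.9 -0.1 -3.3] t 25.1
```

{"api": "drive_tool", "payload": {"increments": [{"delta_pos": [0,0,0],"turn": -0.12,"jaw": -1},{"delta_pos": [0,0,0],"turn": -0.12,"jaw": -1},{"delta_pos": [0,0,0],"turn": -0.12,"jaw": -1},{"delta_pos": [0,0,0],"turn": -0.12,"jaw": -1},{"delta_pos": [0,0,0],"turn": -0.12,"jaw": -1},{"delta_pos": [0,0,0],"turn": -0.12,"jaw": -1},{"delta_pos": [0,0,0],"turn": -0.12,"jaw": -1},{"delta_pos": [0,0,0],"turn": -0.12,"jaw": -1}]}}

```text
time: 25.78
tool_pos: [0.5829, 0.3283, 0.3228]
tcp_rot: [-0.865, -3.015, 0.007]
wrist_force: [0.3, 0.1, -3.4]
width: 0.527
grip_force: 63.5
```

{"api": "drive_tool", "payload": {"increments": [{"delta_pos": [0,0,0],"turn": -0.12,"jaw": -1},{"delta_pos": [0,0,0],"turn": -0.056,"jaw": -1},{"delta_pos": [-8,-30,0],"turn": 0,"jaw": -1},{"delta_pos": [-10,-40,0],"turn": 0,"jaw": -1},{"delta_pos": [-10,-40,0],"turn": 0,"jaw": -1},{"delta_pos": [-10,-40,0],"turn": 0,"jaw": -1},{"delta_pos": [-10,-40,0],"turn": 0,"jaw": -1},{"delta_pos": [-10,-40,0],"turn": 0,"jaw": -1}]}}

```text
time: 26.45
tool_pos: [0.5486, 0.0923, 0.3234]
tcp_rot: [-0.605, -3.077, 0.003]
wrist_force: [0.4, -1.2, -3.3]
width: 0.526
grip_force: 63.9
```

{"api": "drive_tool", "payload": {"increments": [{"delta_pos": [-10,-40,0],"turn": 0,"jaw": -1},{"delta_pos": [-10,-40,0],"turn": 0,"jaw": -1},{"delta_pos": [-10,-40,0],"turn": 0,"jaw": -1},{"delta_pos": [-10,-40,0],"turn": 0,"jaw": -1},{"delta_pos": [-10,-40,0],"turn": 0,"jaw": -1},{"delta_pos": [-10,-40,0],"turn": 0,"jaw": -1},{"delta_pos": [-9,-38,0],"turn": 0,"jaw": -1},{"delta_pos": [0,0,0],"turn": 0,"jaw": -1}]}}

```text
time: 27.12
tool_pos: [0.5065, -0.1947, 0.3239]
tcp_rot: [-0.614, -3.076, 0.005]
wrist_force: [0.9, -0.3, -3.8]
width: 0.525
grip_force: 64.1
```

{"api": "drive_tool", "payload": {"increments": [{"delta_pos": [0,0,0],"turn": 0,"jaw": -1},{"delta_pos": [0,0,0],"turn": 0,"jaw": -1}]}}

```text
time: 27.28
tool_pos: [0.5081, -0.189, 0.3245]
tcp_rot: [-0.608, -3.077, -0.003]
wrist_force: [0.7, -0.5, -3.6]
width: 0.526
grip_force: 64.1
```

```bash
python3 -c "
from h import *
to(case2w(-.014,0),.033,67.7)"
```

```text
[ -4.4   2.  136.5] grasp [ 0.5074 -0.1886  0.1695] yaw y 67.64 turn -0.0011 d after turn [-4.4  2. ] q6 -1.58 w 0.526 g 64.1 F [ 0.7 -0.5 -3.6] t 27.3
```

{"api": "drive_tool", "payload": {"increments": [{"delta_pos": [-2,2,35],"turn": 0,"jaw": -1},{"delta_pos": [0,0,35],"turn": 0,"jaw": -1},{"delta_pos": [0,0,30],"turn": 0,"jaw": -1},{"delta_pos": [0,0,22],"turn": 0,"jaw": -1},{"delta_pos": [0,0,11],"turn": 0,"jaw": -1},{"delta_pos": [0,0,4],"turn": 0,"jaw": -1},{"delta_pos": [0,0,0],"turn": 0,"jaw": -1},{"delta_pos": [0,0,0],"turn": 0,"jaw": -1}]}}

```text
time: 27.95
tool_pos: [0.5125, -0.1878, 0.1911]
tcp_rot: [0.605, 3.082, -0.0]
wrist_force: [0.3, -0.3, -3.4]
width: 0.528
grip_force: 64.1
```

```bash
python3 -c "
from h import *
to(case2w(-.014,0),.033,67.7)"
```

```text
[ 0.9 -0.6  3.1] grasp [ 0.5127 -0.1878  0.0361] yaw y 67.78 turn 0.0014 d after turn [ 0.9 -0.6] q6 -1.58 w 0.528 g 64.1 F [ 0.3 -0.3 -3.4] t 27.9
```

{"api": "drive_tool", "payload": {"increments": [{"delta_pos": [0,0,3],"turn": 0,"jaw": -1},{"delta_pos": [0,0,0],"turn": 0,"jaw": 0.3},{"delta_pos": [0,0,0],"turn": 0,"jaw": 0.3},{"delta_pos": [0,0,0],"turn": 0,"jaw": 0.3},{"delta_pos": [0,0,-30],"turn": 0,"jaw": 0.3},{"delta_pos": [0,0,-40],"turn": 0,"jaw": 0.3},{"delta_pos": [0,0,-40],"turn": 0,"jaw": 0.3},{"delta_pos": [0,0,-40],"turn": 0,"jaw": 0.3}]}}

```text
time: 28.62
tool_pos: [0.5115, -0.1882, 0.3394]
tcp_rot: [0.607, 3.082, -0.0]
wrist_force: [1.2, -0.5, -0.1]
width: 0.654
grip_force: 0.0
```

{"api": "drive_tool", "payload": {"increments": [{"delta_pos": [0,0,-20],"turn": 0.121,"jaw": 0.6},{"delta_pos": [0,0,0],"turn": 0.121,"jaw": 0.6},{"delta_pos": [0,0,0],"turn": 0.121,"jaw": 0.6},{"delta_pos": [0,0,0],"turn": 0.121,"jaw": 0.6},{"delta_pos": [0,0,0],"turn": 0.121,"jaw": 0.6},{"delta_pos": [0,0,0],"turn": 0.121,"jaw": 0.6},{"delta_pos": [0,0,0],"turn": 0.121,"jaw": 0.6},{"delta_pos": [0,0,0],"turn": 0.121,"jaw": 0.6}]}}

```text
time: 29.28
tool_pos: [0.5118, -0.1884, 0.3582]
tcp_rot: [1.978, 2.439, 0.001]
wrist_force: [0.5, 0.3, -0.8]
width: 0.796
grip_force: 0.0
```

{"api": "drive_tool", "payload": {"increments": [{"delta_pos": [0,0,0],"turn": 0.121,"jaw": 0.6},{"delta_pos": [0,0,0],"turn": 0.121,"jaw": 0.6},{"delta_pos": [0,0,0],"turn": 0.121,"jaw": 0.6},{"delta_pos": [0,0,0],"turn": 0.121,"jaw": 0.6},{"delta_pos": [0,0,0],"turn": 0,"jaw": 0.6},{"delta_pos": [0,0,0],"turn": 0,"jaw": 0.6},{"delta_pos": [0,0,0],"turn": 0,"jaw": 0.6}]}}

```text
time: 29.87
tool_pos: [0.5118, -0.1883, 0.3578]
tcp_rot: [2.497, 1.905, 0.001]
wrist_force: [-1.0, -0.6, 0.9]
width: 0.8
grip_force: 0.0
```

```bash
python3 -c "
from h import *
to([.442,.3535],.172,-15.5)"
```

```text
[ 504.1 -210.5   30.5] grasp [ 0.5119 -0.1883  0.2028] yaw y -15.31 turn 0.0033 d after turn [ 503.4 -212.2] q6 -0.13 w 0.8 g 0.0 F [-1.  -0.6  0.9] t 29.9
```

{"api": "drive_tool", "payload": {"increments": [{"delta_pos": [36,-15,0],"turn": 0,"jaw": 0.6},{"delta_pos": [36,-15,0],"turn": 0,"jaw": 0.6},{"delta_pos": [36,-15,0],"turn": 0,"jaw": 0.6},{"delta_pos": [36,-15,0],"turn": 0,"jaw": 0.6},{"delta_pos": [36,-15,0],"turn": 0,"jaw": 0.6},{"delta_pos": [36,-15,0],"turn": 0,"jaw": 0.6},{"delta_pos": [36,-15,0],"turn": 0,"jaw": 0.6},{"delta_pos": [36,-15,0],"turn": 0,"jaw": 0.6}]}}

```text
time: 30.53
tool_pos: [0.4723, 0.1231, 0.3577]
tcp_rot: [2.498, 1.905, 0.001]
wrist_force: [0.2, 0.4, 0.1]
width: 0.801
grip_force: 0.0
```

{"api": "drive_tool", "payload": {"increments": [{"delta_pos": [36,-15,0],"turn": 0,"jaw": 0.6},{"delta_pos": [36,-15,0],"turn": 0,"jaw": 0.6},{"delta_pos": [36,-15,0],"turn": 0,"jaw": 0.6},{"delta_pos": [36,-15,0],"turn": 0,"jaw": 0.6},{"delta_pos": [36,-15,0],"turn": 0,"jaw": 0.6},{"delta_pos": [36,-15,0],"turn": 0,"jaw": 0.6},{"delta_pos": [0,0,0],"turn": 0,"jaw": 0.6},{"delta_pos": [0,0,0],"turn": 0,"jaw": 0.6}]}}

```text
time: 31.2
tool_pos: [0.4433, 0.3555, 0.3573]
tcp_rot: [2.495, 1.909, 0.0]
wrist_force: [0.3, -0.4, -0.5]
width: 0.8
grip_force: 0.0
```

{"api": "drive_tool", "payload": {"increments": [{"delta_pos": [0,0,0],"turn": 0,"jaw": 0.6},{"delta_pos": [0,0,0],"turn": 0,"jaw": 0.6},{"delta_pos": [0,0,0],"turn": 0,"jaw": 0.6}]}}

```text
time: 31.45
tool_pos: [0.4441, 0.3522, 0.3572]
tcp_rot: [2.501, 1.9, -0.001]
wrist_force: [-0.8, -0.0, -0.5]
width: 0.8
grip_force: 0.0
```

```bash
python3 -c "
from h import *
e=cam('scene','s6.png')
b=cv2.resize(e['pixels'][90:290,170:430],None,fx=3,fy=3,interpolation=cv2.INTER_CUBIC)
cv2.imwrite('pics/c8.png',b[:,:,::-1])
for n,x,y,z in (('met',.4408,.3535,.03),):
  u=proj(e,[x,y,z]);print(n,round((u[0]-170)*3),round((u[1]-90)*3))
to([.442,.3535],.022,-15.5)"
```

```text
met 646 372
[  0.7  -2.5 180.3] grasp [0.4442 0.3522 0.2023] yaw y -15.56 turn -0.001 d after turn [ 0.7 -2.5] q6 0.9 w 0.805 g 0.0 F [ 0.5  0.5 -0.4] t 31.5
```

View pics/c8.png

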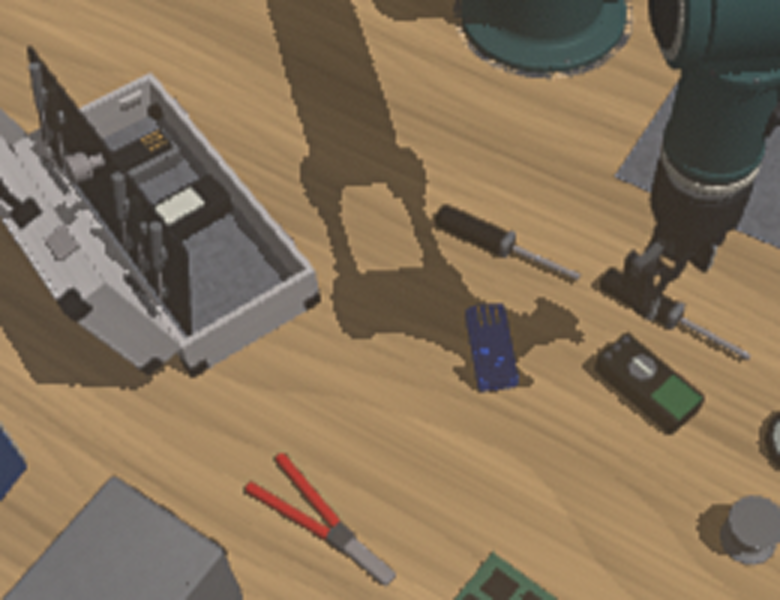

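The battery and adapter lie side by side in the case and the meter is where it was, with its dial at (643,368). I'll descend on it.

{"api": "drive_tool", "payload": {"increments": [{"delta_pos": [2,0,40],"turn": 0,"jaw": 0.6},{"delta_pos": [0,0,40],"turn": 0,"jaw": 0.6},{"delta_pos": [0,0,40],"turn": 0,"jaw": 0.6},{"delta_pos": [0,0,30],"turn": 0,"jaw": 0.6},{"delta_pos": [0,0,18],"turn": 0,"jaw": 0.6},{"delta_pos": [0,0,10],"turn": 0,"jaw": 0.6},{"delta_pos": [0,0,2],"turn": 0,"jaw": 0.6},{"delta_pos": [0,0,0],"turn": 0,"jaw": 0.6}]}}

```text
time: 32.17
tool_pos: [0.4448, 0.355, 0.1773]
tcp_rot: [-2.501, -1.901, 0.0]
wrist_force: [0.2, -0.1, -0.2]
width: 0.803
grip_force: 0.0
```

{"api": "drive_tool", "payload": {"increments": [{"delta_pos": [0,0,0],"turn": 0,"jaw": 0.6},{"delta_pos": [0,0,0],"turn": 0,"jaw": -1},{"delta_pos": [0,0,0],"turn": 0,"jaw": -1},{"delta_pos": [0,0,0],"turn": 0,"jaw": -1},{"delta_pos": [0,0,0],"turn": 0,"jaw": -1},{"delta_pos": [0,0,0],"turn": 0,"jaw": -1}]}}

```text
time: 32.67
tool_pos: [0.4453, 0.3563, 0.1795]
tcp_rot: [-2.5, -1.902, -0.006]
wrist_force: [-0.3, -0.0, 6.8]
width: 0.553
grip_force: 64.7
```

{"api": "drive_tool", "payload": {"increments": [{"delta_pos": [0,0,-20],"turn": 0,"jaw": -1},{"delta_pos": [0,0,-40],"turn": 0,"jaw": -1},{"delta_pos": [0,0,-40],"turn": 0,"jaw": -1},{"delta_pos": [0,0,-40],"turn": 0,"jaw": -1},{"delta_pos": [0,0,-10],"turn": 0,"jaw": -1},{"delta_pos": [0,0,0],"turn": 0,"jaw": -1},{"delta_pos": [0,0,0],"turn": 0,"jaw": -1}]}}

```text
time: 33.25
tool_pos: [0.4441, 0.3553, 0.3273]
tcp_rot: [2.5, 1.902, 0.001]
wrist_force: [-0.5, -0.3, -4.3]
width: 0.546
grip_force: 63.6
```

```bash
python3 -c "
from h import *
to(case2w(-.014,.1),.174,67.7)"
```

```text
[-406.5  221.8   -1.8] grasp [0.4443 0.3554 0.1723] yaw y -15.46 turn -1.4515 d after turn [-268.6 -377.2] q6 0.9 w 0.546 g 63.6 F [-0.5 -0.3 -4.3] t 33.2
```

{"api": "drive_tool", "payload": {"increments": [{"delta_pos": [0,0,0],"turn": -0.121,"jaw": -1},{"delta_pos": [0,0,0],"turn": -0.121,"jaw": -1},{"delta_pos": [0,0,0],"turn": -0.121,"jaw": -1},{"delta_pos": [0,0,0],"turn": -0.121,"jaw": -1},{"delta_pos": [0,0,0],"turn": -0.121,"jaw": -1},{"delta_pos": [0,0,0],"turn": -0.121,"jaw": -1},{"delta_pos": [0,0,0],"turn": -0.121,"jaw": -1},{"delta_pos": [0,0,0],"turn": -0.121,"jaw": -1}]}}

```text
time: 33.92
tool_pos: [0.443, 0.3545, 0.3228]
tcp_rot: [-1.318, -2.848, 0.01]
wrist_force: [0.2, 0.4, -3.2]
width: 0.548
grip_force: 63.5
```

{"api": "drive_tool", "payload": {"increments": [{"delta_pos": [0,0,0],"turn": -0.121,"jaw": -1},{"delta_pos": [0,0,0],"turn": -0.121,"jaw": -1},{"delta_pos": [0,0,0],"turn": -0.121,"jaw": -1},{"delta_pos": [0,0,0],"turn": -0.121,"jaw": -1},{"delta_pos": [-22,-31,0],"turn": 0,"jaw": -1},{"delta_pos": [-22,-31,0],"turn": 0,"jaw": -1},{"delta_pos": [-22,-31,0],"turn": 0,"jaw": -1},{"delta_pos": [-22,-31,0],"turn": 0,"jaw": -1}]}}

```text
time: 34.58
tool_pos: [0.4772, 0.2056, 0.3231]
tcp_rot: [-0.604, -3.077, 0.006]
wrist_force: [1.0, -0.5, -3.1]
width: 0.55
grip_force: 63.6
```

{"api": "drive_tool", "payload": {"increments": [{"delta_pos": [-22,-31,0],"turn": 0,"jaw": -1},{"delta_pos": [-22,-31,0],"turn": 0,"jaw": -1},{"delta_pos": [-22,-31,0],"turn": 0,"jaw": -1},{"delta_pos": [-22,-31,0],"turn": 0,"jaw": -1},{"delta_pos": [-22,-31,0],"turn": 0,"jaw": -1},{"delta_pos": [-22,-31,0],"turn": 0,"jaw": -1},{"delta_pos": [-22,-31,0],"turn": 0,"jaw": -1},{"delta_pos": [-22,-31,0],"turn": 0,"jaw": -1}]}}

```text
time: 35.25
tool_pos: [0.5461, -0.0904, 0.323]
tcp_rot: [-0.606, -3.076, -0.0]
wrist_force: [1.5, -0.2, -2.8]
width: 0.549
grip_force: 63.6
```

{"api": "drive_tool", "payload": {"increments": [{"delta_pos": [-4,-5,0],"turn": 0,"jaw": -1},{"delta_pos": [0,0,0],"turn": 0,"jaw": -1},{"delta_pos": [0,0,0],"turn": 0,"jaw": -1},{"delta_pos": [0,0,0],"turn": 0,"jaw": -1},{"delta_pos": [0,0,0],"turn": 0,"jaw": -1}]}}

```text
time: 35.67
tool_pos: [0.5487, -0.0934, 0.3259]
tcp_rot: [-0.604, -3.08, -0.001]
wrist_force: [0.2, 0.9, -3.2]
width: 0.547
grip_force: 63.8
```

```bash
python3 -c "
from h import *
to(case2w(-.014,.1),.033,67.7)"
```

```text
[ -2.4  -1.6 137.9] grasp [ 0.5484 -0.0933  0.1709] yaw y 67.82 turn 0.0021 d after turn [-2.4 -1.6] q6 -1.4 w 0.547 g 63.8 F [ 0.2  0.9 -3.2] t 35.7
```

{"api": "drive_tool", "payload": {"increments": [{"delta_pos": [0,-1,35],"turn": 0,"jaw": -1},{"delta_pos": [0,0,35],"turn": 0,"jaw": -1},{"delta_pos": [0,0,30],"turn": 0,"jaw": -1},{"delta_pos": [0,0,22],"turn": 0,"jaw": -1},{"delta_pos": [0,0,11],"turn": 0,"jaw": -1},{"delta_pos": [0,0,4],"turn": 0,"jaw": -1},{"delta_pos": [0,0,0],"turn": 0,"jaw": -1},{"delta_pos": [0,0,0],"turn": 0,"jaw": -1}]}}

```text
time: 36.33
tool_pos: [0.55, -0.0956, 0.1917]
tcp_rot: [0.605, 3.08, -0.0]
wrist_force: [0.7, 0.3, -3.3]
width: 0.549
grip_force: 63.7
```

```bash
python3 -c "
from h import *
to(case2w(-.014,.1),.033,67.7)"
```

```text
[ 0.8 -0.2  3.7] grasp [ 0.5504 -0.0957  0.0367] yaw y 67.77 turn 0.0012 d after turn [ 0.8 -0.2] q6 -1.4 w 0.549 g 63.7 F [ 0.7  0.3 -3.3] t 36.3
```

{"api": "drive_tool", "payload": {"increments": [{"delta_pos": [0,0,3],"turn": 0,"jaw": -1},{"delta_pos": [0,0,0],"turn": 0,"jaw": 0.3},{"delta_pos": [0,0,0],"turn": 0,"jaw": 0.3},{"delta_pos": [0,0,0],"turn": 0,"jaw": 0.3},{"delta_pos": [0,0,-30],"turn": 0,"jaw": 0.3},{"delta_pos": [0,0,-40],"turn": 0,"jaw": 0.3},{"delta_pos": [0,0,-40],"turn": 0,"jaw": 0.3},{"delta_pos": [0,0,-40],"turn": 0,"jaw": 0.3}]}}

```text
time: 37.0
tool_pos: [0.5488, -0.0959, 0.3393]
tcp_rot: [0.607, 3.082, -0.0]
wrist_force: [0.5, -1.4, -0.4]
width: 0.654
grip_force: 0.0
```

{"api": "drive_tool", "payload": {"increments": [{"delta_pos": [0,0,-40],"turn": 0,"jaw": 0.3},{"delta_pos": [0,0,-40],"turn": 0,"jaw": 0.3},{"delta_pos": [0,0,-40],"turn": 0,"jaw": 0.3},{"delta_pos": [40,0,0],"turn": 0,"jaw": 0.3},{"delta_pos": [40,0,0],"turn": 0,"jaw": 0.3},{"delta_pos": [0,0,0],"turn": 0,"jaw": 0.3},{"delta_pos": [0,0,0],"turn": 0,"jaw": 0.3},{"delta_pos": [0,0,0],"turn": 0,"jaw": 0.3}]}}

```text
time: 37.67
tool_pos: [0.475, -0.0656, 0.4581]
tcp_rot: [0.606, 3.08, -0.0]
wrist_force: [-0.1, -0.5, -0.1]
width: 0.651
grip_force: 0.0
```

```bash
python3 -c "
from h import *
e=cam('scene','s7.png')
b=cv2.resize(e['pixels'][80:220,150:300],None,fx=4,fy=4,interpolation=cv2.INTER_CUBIC)
cv2.imwrite('pics/c9.png',b[:,:,::-1])
u=proj(e,[.6016,-.2248,.1655]);print(round((u[0]-150)*4),round((u[1]-80)*4))
to([.6016,-.2248],.167,67.7)"
```

```text
172 265
[-176.4  -99.4  136.3] grasp [ 0.4758 -0.0659  0.303 ] yaw y 67.71 turn 0.0002 d after turn [-176.4  -99.4] q6 -1.37 w 0.649 g 0.0 F [ 0.2 -0.2 -0.4] t 37.7
```

View pics/c9.png

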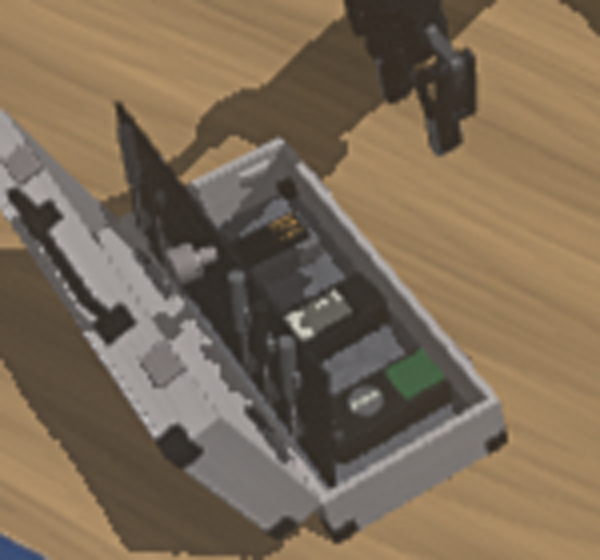

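All three lie flat in the case, and the knob head is near (185,263). Now to fold the pallet down.

{"api": "drive_tool", "payload": {"increments": [{"delta_pos": [-34,-20,0],"turn": 0,"jaw": 0.3},{"delta_pos": [-34,-20,0],"turn": 0,"jaw": 0.3},{"delta_pos": [-34,-20,0],"turn": 0,"jaw": 0.3},{"delta_pos": [-34,-20,0],"turn": 0,"jaw": 0.3},{"delta_pos": [-34,-19,0],"turn": 0,"jaw": 0.3},{"delta_pos": [0,0,0],"turn": 0,"jaw": 0.3},{"delta_pos": [0,0,0],"turn": 0,"jaw": 0.3},{"delta_pos": [0,0,0],"turn": 0,"jaw": 0.3}]}}

```text
time: 38.38
tool_pos: [0.5954, -0.2222, 0.4561]
tcp_rot: [-0.608, -3.08, -0.001]
wrist_force: [-0.5, -1.2, 0.0]
width: 0.648
grip_force: 0.0
```

```bash
python3 -c "
from h import *
to(case2w(.080,0),.168,67.7)"
```

```text
[ -4.1  -0.4 133.1] grasp [ 0.5952 -0.222   0.3011] yaw y 67.67 turn -0.0005 d after turn [-4.1 -0.4] q6 -1.58 w 0.648 g 0.0 F [-0.5 -1.2  0. ] t 38.4
```

{"api": "drive_tool", "payload": {"increments": [{"delta_pos": [-3,0,38],"turn": 0,"jaw": 0.3},{"delta_pos": [0,0,36],"turn": 0,"jaw": 0.3},{"delta_pos": [0,0,30],"turn": 0,"jaw": 0.3},{"delta_pos": [0,0,18],"turn": 0,"jaw": 0.3},{"delta_pos": [0,0,9],"turn": 0,"jaw": 0.3},{"delta_pos": [0,0,0],"turn": 0,"jaw": 0.3},{"delta_pos": [0,0,0],"turn": 0,"jaw": 0.3}], "grip_force": 50}}

```text
time: 38.97
tool_pos: [0.5977, -0.2222, 0.3272]
tcp_rot: [0.606, 3.082, -0.0]
wrist_force: [-0.0, -0.2, 0.1]
width: 0.649
grip_force: 0.0
```

{"api": "drive_tool", "payload": {"increments": [{"delta_pos": [0,0,0],"turn": 0,"jaw": -1},{"delta_pos": [0,0,0],"turn": 0,"jaw": -1},{"delta_pos": [0,0,0],"turn": 0,"jaw": -1},{"delta_pos": [0,0,0],"turn": 0,"jaw": -1},{"delta_pos": [0,0,0],"turn": 0,"jaw": -1}]}}

```text
time: 39.38
tool_pos: [0.5983, -0.2234, 0.3292]
tcp_rot: [0.606, 3.078, -0.002]
wrist_force: [-1.9, -0.4, 6.6]
width: 0.311
grip_force: 49.2
```

```bash
python3 -c "
from h import *
to(case2w(.080,0),.168,67.7)
th=np.linspace(1.46,0,16);p=np.stack([-np.cos(th+.258),np.sin(th+.258)],1)*111.7
print(np.round(-np.diff(p,axis=0),1).tolist(), p[-1]-p[0])
"
```

```text
[ 0.2 -0.1  6.2] grasp [ 0.5988 -0.2237  0.1742] yaw y 67.72 turn 0.0004 d after turn [ 0.2 -0.1] q6 -1.58 w 0.311 g 49.2 F [-1.9 -0.4  6.6] t 39.4
[[10.8, -1.1], [10.9, -0.0], [10.8, 1.0], [10.7, 2.1], [10.4, 3.1], [10.1, 4.1], [9.6, 5.1], [9.1, 6.0], [8.4, 6.8], [7.7, 7.6], [7.0, 8.3], [6.1, 9.0], [5.2, 9.5], [4.3, 10.0], [3.3, 10.4]] [-124.38630861  -81.99202565]
```

{"api": "drive_tool", "payload": {"increments": [{"delta_pos": [11,0,-1],"turn": 0,"jaw": -1},{"delta_pos": [11,0,0],"turn": 0,"jaw": -1},{"delta_pos": [11,0,1],"turn": 0,"jaw": -1},{"delta_pos": [11,0,2],"turn": 0,"jaw": -1},{"delta_pos": [10,0,3],"turn": 0,"jaw": -1},{"delta_pos": [10,0,4],"turn": 0,"jaw": -1},{"delta_pos": [9,0,5],"turn": 0,"jaw": -1},{"delta_pos": [9,0,6],"turn": 0,"jaw": -1}]}}

```text
time: 40.05
tool_pos: [0.5237, -0.1923, 0.311]
tcp_rot: [0.606, 3.072, -0.002]
wrist_force: [-0.2, 0.2, 11.9]
width: 0.304
grip_force: 51.2
```

{"api": "drive_tool", "payload": {"increments": [{"delta_pos": [9,0,7],"turn": 0,"jaw": -1},{"delta_pos": [8,0,8],"turn": 0,"jaw": -1},{"delta_pos": [7,0,8],"turn": 0,"jaw": -1},{"delta_pos": [0,0,0],"turn": 0,"jaw": -1}]}}

```text
time: 40.38
tool_pos: [0.499, -0.182, 0.2844]
tcp_rot: [0.607, 3.08, 0.001]
wrist_force: [-2.0, 2.2, 3.3]
width: 0.304
grip_force: 54.0
```

```bash
python3 -c "
from h import *
to(case2w(-.042,0),.09,67.7)"
```

```text
[14.3 -1.1 39.4] grasp [ 0.4993 -0.1819  0.1294] yaw y 67.69 turn -0.0002 d after turn [14.3 -1.1] q6 -1.58 w 0.304 g 54.0 F [-2.   2.2  3.3] t 40.4
```

{"api": "drive_tool", "payload": {"increments": [{"delta_pos": [6,0,9],"turn": 0,"jaw": -1},{"delta_pos": [4,0,10],"turn": 0,"jaw": -1},{"delta_pos": [3,0,10],"turn": 0,"jaw": -1},{"delta_pos": [2,0,10],"turn": 0,"jaw": -1},{"delta_pos": [0,0,0],"turn": 0,"jaw": -1},{"delta_pos": [0,0,0],"turn": 0,"jaw": -1},{"delta_pos": [0,0,0],"turn": 0,"jaw": -1}]}}

```text
time: 40.97
tool_pos: [0.4842, -0.1757, 0.2435]
tcp_rot: [-0.606, -3.078, -0.004]
wrist_force: [-3.4, 4.3, -1.6]
width: 0.305
grip_force: 70.6
```

```bash
python3 -c "
from h import *
to(case2w(-.042,0),.09,67.7)"
```

```text
[-2.8 -1.2 -1.5] grasp [ 0.4836 -0.1752  0.0885] yaw y 67.73 turn 0.0005 d after turn [-2.8 -1.2] q6 -1.58 w 0.305 g 70.6 F [-3.4  4.3 -1.6] t 41.0
```

{"api": "drive_tool", "payload": {"increments": [{"delta_pos": [0,0,3],"turn": 0,"jaw": -1},{"delta_pos": [0,0,2],"turn": 0,"jaw": -1},{"delta_pos": [0,0,0],"turn": 0,"jaw": -1},{"delta_pos": [0,0,0],"turn": 0,"jaw": -1}]}}

```text
time: 41.3
tool_pos: [0.4839, -0.1755, 0.2391]
tcp_rot: [-0.605, -3.077, -0.004]
wrist_force: [-8.2, 6.2, 4.8]
width: 0.304
grip_force: 71.8
```

{"api": "drive_tool", "payload": {"increments": [{"delta_pos": [0,0,3],"turn": 0,"jaw": -1},{"delta_pos": [0,0,0],"turn": 0,"jaw": -1},{"delta_pos": [0,0,0],"turn": 0,"jaw": -1}]}}

```text
time: 41.55
tool_pos: [0.484, -0.1755, 0.2362]
tcp_rot: [-0.604, -3.077, -0.003]
wrist_force: [-6.9, 5.9, 6.9]
width: 0.309
grip_force: 72.4
```

{"api": "drive_tool", "payload": {"increments": [{"delta_pos": [0,0,2],"turn": 0,"jaw": -1},{"delta_pos": [0,0,0],"turn": 0,"jaw": -1},{"delta_pos": [0,0,0],"turn": 0,"jaw": -1}]}}

```text
time: 41.8
tool_pos: [0.4844, -0.1757, 0.2347]
tcp_rot: [-0.604, -3.079, -0.003]
wrist_force: [-6.7, 6.0, 7.0]
width: 0.306
grip_force: 73.0
```

```bash
python3 -c "
from h import *
e=cam('scene','s8.png')
b=cv2.resize(e['pixels'][80:220,150:300],None,fx=4,fy=4,interpolation=cv2.INTER_CUBIC)
cv2.imwrite('pics/c10.png',b[:,:,::-1])
to(case2w(-.042,0),.09,67.7)"
```

```text
[ -2.5  -1.3 -10.3] grasp [ 0.4838 -0.1753  0.0797] yaw y 67.8 turn 0.0017 d after turn [-2.5 -1.3] q6 -1.58 w 0.31 g 73.0 F [-7.1  4.8  8.4] t 41.9
```

View pics/c10.png

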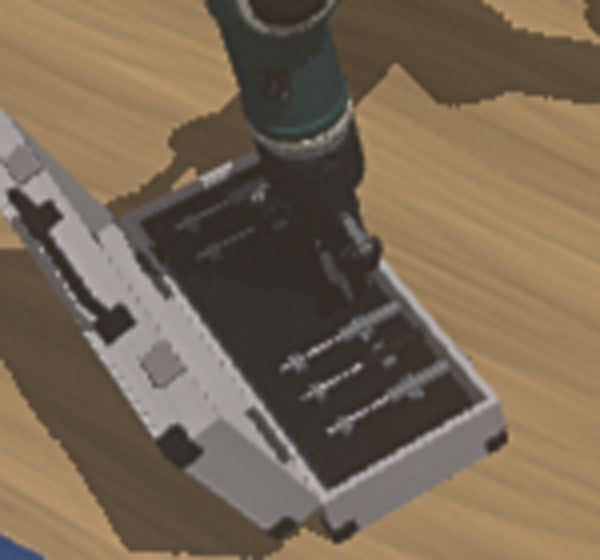

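The pallet looks flat. I'll verify by pressing on the knob's top with closed fingers, since the contact height gives the angle.

{"api": "drive_tool", "payload": {"increments": [{"delta_pos": [0,0,0],"turn": 0,"jaw": 0.3},{"delta_pos": [0,0,0],"turn": 0,"jaw": 0.3},{"delta_pos": [0,0,0],"turn": 0,"jaw": 0.3},{"delta_pos": [0,0,-30],"turn": 0,"jaw": 0.3},{"delta_pos": [-2,0,-26],"turn": 0,"jaw": -1},{"delta_pos": [0,0,0],"turn": 0,"jaw": -1},{"delta_pos": [0,0,0],"turn": 0,"jaw": -1},{"delta_pos": [0,0,0],"turn": 0,"jaw": -1}]}}

```text
time: 42.52
tool_pos: [0.4874, -0.1777, 0.2901]
tcp_rot: [0.607, 3.082, -0.0]
wrist_force: [0.3, 0.0, -1.2]
width: 0.085
grip_force: 0.0
```

```bash
python3 -c "
from h import *
to(case2w(-.042,0),.112,67.7)"
```

```text
[ 1.6 -0.4 23.1] grasp [ 0.4874 -0.1777  0.1351] yaw y 67.71 turn 0.0001 d after turn [ 1.6 -0.4] q6 -1.58 w 0.085 g 0.0 F [ 0.3  0.  -1.2] t 42.5
```

{"api": "drive_tool", "payload": {"increments": [{"delta_pos": [0,0,12],"turn": 0,"jaw": -1},{"delta_pos": [0,0,5],"turn": 0,"jaw": -1},{"delta_pos": [0,0,0],"turn": 0,"jaw": -1},{"delta_pos": [0,0,0],"turn": 0,"jaw": -1}]}}

```text
time: 42.85
tool_pos: [0.4866, -0.1773, 0.2711]
tcp_rot: [-0.606, -3.078, -0.001]
wrist_force: [-0.8, -0.4, 0.5]
width: -0.006
grip_force: 0.0
```

{"api": "drive_tool", "payload": {"increments": [{"delta_pos": [0,0,4],"turn": 0,"jaw": -1},{"delta_pos": [0,0,0],"turn": 0,"jaw": -1},{"delta_pos": [0,0,0],"turn": 0,"jaw": -1}]}}

```text
time: 43.1
tool_pos: [0.4874, -0.1776, 0.269]
tcp_rot: [-0.607, -3.082, -0.0]
wrist_force: [-0.3, 0.9, 0.1]
width: -0.001
grip_force: 0.0
```

{"api": "drive_tool", "payload": {"increments": [{"delta_pos": [0,0,3],"turn": 0,"jaw": -1},{"delta_pos": [0,0,0],"turn": 0,"jaw": -1},{"delta_pos": [0,0,0],"turn": 0,"jaw": -1}]}}

```text
time: 43.35
tool_pos: [0.488, -0.1778, 0.2674]
tcp_rot: [0.607, 3.081, -0.001]
wrist_force: [-1.4, 1.0, 4.9]
width: -0.002
grip_force: 2.4
```

{"api": "drive_tool", "payload": {"increments": [{"delta_pos": [0,0,3],"turn": 0,"jaw": -1},{"delta_pos": [0,0,0],"turn": 0,"jaw": -1},{"delta_pos": [0,0,0],"turn": 0,"jaw": -1}]}}

```text
time: 43.6
tool_pos: [0.4881, -0.1779, 0.2672]
tcp_rot: [0.607, 3.081, -0.0]
wrist_force: [-9.0, 4.0, 23.8]
width: -0.0
grip_force: 11.6
```

{"api": "drive_tool", "payload": {"increments": [{"delta_pos": [0,0,3],"turn": 0,"jaw": -1},{"delta_pos": [0,0,0],"turn": 0,"jaw": -1},{"delta_pos": [0,0,0],"turn": 0,"jaw": -1}]}}

```text
time: 43.85
tool_pos: [0.4882, -0.1779, 0.2671]
tcp_rot: [0.606, 3.082, -0.001]
wrist_force: [-16.8, 7.0, 40.7]
width: -0.005
grip_force: 20.7
```

Hard stop with the tip at 94 mm, so the pallet is flat. Now for the lid handle.

{"api": "drive_tool", "payload": {"increments": [{"delta_pos": [0,0,-20],"turn": 0,"jaw": -1},{"delta_pos": [0,0,-40],"turn": 0,"jaw": -1},{"delta_pos": [0,0,-40],"turn": 0,"jaw": -1},{"delta_pos": [0,0,-40],"turn": 0,"jaw": -1},{"delta_pos": [0,0,-40],"turn": 0,"jaw": -1},{"delta_pos": [0,0,-30],"turn": 0.121,"jaw": -0.2},{"delta_pos": [0,0,0],"turn": 0.121,"jaw": -0.2},{"delta_pos": [0,0,0],"turn": 0.121,"jaw": -0.2}]}}

```text
time: 44.52
tool_pos: [0.4881, -0.1779, 0.4744]
tcp_rot: [1.159, 2.912, -0.0]
wrist_force: [-0.5, -1.0, 0.2]
width: 0.399
grip_force: 0.0
```

{"api": "drive_tool", "payload": {"increments": [{"delta_pos": [0,0,0],"turn": 0.121,"jaw": -0.2},{"delta_pos": [0,0,0],"turn": 0.121,"jaw": -0.2},{"delta_pos": [0,0,0],"turn": 0.121,"jaw": -0.2},{"delta_pos": [0,0,0],"turn": 0.121,"jaw": -0.2},{"delta_pos": [0,0,0],"turn": 0.121,"jaw": -0.2},{"delta_pos": [0,0,0],"turn": 0.121,"jaw": -0.2},{"delta_pos": [0,0,0],"turn": 0.121,"jaw": -0.2},{"delta_pos": [0,0,0],"turn": 0.121,"jaw": -0.2}]}}

```text
time: 45.18
tool_pos: [0.4875, -0.1776, 0.4704]
tcp_rot: [2.386, 2.042, 0.0]
wrist_force: [0.3, 0.4, -0.0]
width: 0.4
grip_force: 0.0
```

{"api": "drive_tool", "payload": {"increments": [{"delta_pos": [0,0,0],"turn": 0.121,"jaw": -0.2},{"delta_pos": [0,0,0],"turn": 0.121,"jaw": -0.2},{"delta_pos": [0,30,0],"turn": 0,"jaw": -0.2},{"delta_pos": [0,40,0],"turn": 0,"jaw": -0.2},{"delta_pos": [0,40,0],"turn": 0,"jaw": -0.2},{"delta_pos": [0,40,0],"turn": 0,"jaw": -0.2},{"delta_pos": [0,0,0],"turn": 0,"jaw": -0.2},{"delta_pos": [0,0,0],"turn": 0,"jaw": -0.2}]}}

```text
time: 45.85
tool_pos: [0.6277, -0.2356, 0.4675]
tcp_rot: [-2.608, -1.746, 0.003]
wrist_force: [-0.1, -0.3, 0.3]
width: 0.402
grip_force: 0.0
```

```bash
python3 -c "
from h import *
to(case2w(.1552,0),.243,-22.3)"
```

```text
[-0.  44.6 69.4] grasp [ 0.6272 -0.2353  0.3126] yaw y -22.41 turn -0.0019 d after turn [-0.1 44.6] q6 -0.01 w 0.402 g 0.0 F [-0.1 -0.3  0.3] t 45.9
```

{"api": "drive_tool", "payload": {"increments": [{"delta_pos": [0,30,0],"turn": 0,"jaw": -0.2},{"delta_pos": [0,14,0],"turn": 0,"jaw": -0.2},{"delta_pos": [0,0,30],"turn": 0,"jaw": -0.2},{"delta_pos": [0,0,25],"turn": 0,"jaw": -0.2},{"delta_pos": [0,0,12],"turn": 0,"jaw": -0.2},{"delta_pos": [0,0,0],"turn": 0,"jaw": -0.2},{"delta_pos": [0,0,0],"turn": 0,"jaw": -0.2},{"delta_pos": [0,0,0],"turn": 0,"jaw": -0.2}]}}

```text
time: 46.52
tool_pos: [0.6668, -0.2516, 0.4057]
tcp_rot: [2.609, 1.746, 0.003]
wrist_force: [0.6, 0.5, 0.3]
width: 0.399
grip_force: 0.0
```

```bash
python3 -c "
from h import *
to(case2w(.1552,0),.243,-22.3)"
```

```text
[-0.1  1.1  7.7] grasp [ 0.6672 -0.2517  0.2507] yaw y -22.41 turn -0.0019 d after turn [-0.1  1.1] q6 -0.0 w 0.399 g 0.0 F [0.6 0.5 0.3] t 46.5
```

{"api": "drive_tool", "payload": {"increments": [{"delta_pos": [0,1,7],"turn": 0,"jaw": -0.2},{"delta_pos": [0,0,0],"turn": 0,"jaw": -0.2},{"delta_pos": [0,0,0],"turn": 0,"jaw": -1},{"delta_pos": [0,0,0],"turn": 0,"jaw": -1},{"delta_pos": [0,0,0],"turn": 0,"jaw": -1},{"delta_pos": [0,0,0],"turn": 0,"jaw": -1},{"delta_pos": [0,0,0],"turn": 0,"jaw": -1}], "grip_force": 60}}

```text
time: 47.1
tool_pos: [0.6681, -0.2521, 0.3969]
tcp_rot: [2.61, 1.747, 0.001]
wrist_force: [1.4, -0.6, 1.2]
width: 0.091
grip_force: 58.5
```

```bash
python3 -c "
from h import *
to(case2w(.1552,0),.243,-22.3)
th=np.linspace(1.85,0,21);p=np.stack([-np.cos(th+.1118),np.sin(th+.1118)],1)*197.2
d=np.diff(p,axis=0);d[:,1]*=-1;print(np.round(d).astype(int).tolist(), p[-1]-p[0])
"
```

```text
[-0.1 -0.  -1.1] grasp [ 0.6683 -0.2522  0.2419] yaw y -22.41 turn -0.002 d after turn [-0.1 -0. ] q6 -0.0 w 0.091 g 58.5 F [ 1.4 -0.6  1.2] t 47.1
[[-17, -6], [-18, -5], [-18, -3], [-18, -1], [-18, 0], [-18, 2], [-18, 4], [-17, 5], [-17, 7], [-16, 9], [-15, 10], [-14, 11], [-13, 13], [-12, 14], [-11, 15], [-9, 16], [-8, 17], [-6, 17], [-5, 18], [-3, 18]] [-271.1250378  -160.31566588]
```

Bar gripped (width 0.091, as before). Now swing it shut.

{"api": "drive_tool", "payload": {"increments": [{"delta_pos": [0,-17,-6],"turn": 0,"jaw": -1},{"delta_pos": [0,-18,-5],"turn": 0,"jaw": -1},{"delta_pos": [0,-18,-3],"turn": 0,"jaw": -1},{"delta_pos": [0,-18,-1],"turn": 0,"jaw": -1},{"delta_pos": [0,-18,0],"turn": 0,"jaw": -1},{"delta_pos": [0,-18,2],"turn": 0,"jaw": -1},{"delta_pos": [0,-18,4],"turn": 0,"jaw": -1},{"delta_pos": [0,-17,5],"turn": 0,"jaw": -1}]}}

```text
time: 47.77
tool_pos: [0.5368, -0.1972, 0.403]
tcp_rot: [2.608, 1.745, 0.008]
wrist_force: [-5.3, 5.7, 14.4]
width: 0.092
grip_force: 59.7
```

{"api": "drive_tool", "payload": {"increments": [{"delta_pos": [0,-17,7],"turn": 0,"jaw": -1},{"delta_pos": [0,-16,9],"turn": 0,"jaw": -1},{"delta_pos": [0,-15,10],"turn": 0,"jaw": -1},{"delta_pos": [0,-14,11],"turn": 0,"jaw": -1},{"delta_pos": [0,0,0],"turn": 0,"jaw": -1},{"delta_pos": [0,0,0],"turn": 0,"jaw": -1}]}}

```text
time: 48.27
tool_pos: [0.4773, -0.1724, 0.3622]
tcp_rot: [-2.605, -1.744, 0.002]
wrist_force: [-3.4, 5.8, 4.2]
width: 0.09
grip_force: 61.1
```

```bash
python3 -c "
from h import *
to(case2w(-.116,0),.083,-22.3)
s=bot.read_state();p=s['tool_pos'];h=case2w(.08,0);r=(p[:2]-h)@CX;z=p[2]-.155-.061;print(np.hypot(r,z),np.arctan2(z,-r)-.1118)"
```

```text
[ -2.3 -62.5 124.6] grasp [ 0.4765 -0.1716  0.2072] yaw y -22.41 turn -0.0019 d after turn [ -2.2 -62.5] q6 -0.01 w 0.09 g 61.1 F [-3.4  5.8  4.2] t 48.3
0.19685614166168544 0.7255643886688719
```

{"api": "drive_tool", "payload": {"increments": [{"delta_pos": [0,-12,13],"turn": 0,"jaw": -1},{"delta_pos": [0,-11,14],"turn": 0,"jaw": -1},{"delta_pos": [0,-10,15],"turn": 0,"jaw": -1},{"delta_pos": [0,-9,16],"turn": 0,"jaw": -1},{"delta_pos": [0,-7,17],"turn": 0,"jaw": -1},{"delta_pos": [0,-6,17],"turn": 0,"jaw": -1},{"delta_pos": [0,-4,15],"turn": 0,"jaw": -1},{"delta_pos": [0,-2,12],"turn": 0,"jaw": -1}]}}

```text
time: 48.93
tool_pos: [0.4201, -0.1486, 0.2418]
tcp_rot: [-2.605, -1.741, 0.003]
wrist_force: [-2.7, 10.3, 1.4]
width: 0.091
grip_force: 65.1
```

{"api": "drive_tool", "payload": {"increments": [{"delta_pos": [0,-1,5],"turn": 0,"jaw": -1},{"delta_pos": [0,0,0],"turn": 0,"jaw": -1},{"delta_pos": [0,0,0],"turn": 0,"jaw": -1},{"delta_pos": [0,0,0],"turn": 0,"jaw": -1}]}}

```text
time: 49.27
tool_pos: [0.4197, -0.1484, 0.2374]
tcp_rot: [-2.604, -1.741, 0.003]
wrist_force: [-2.6, 10.0, -0.3]
width: 0.092
grip_force: 64.9
```

```bash
python3 -c "
from h import *
to(case2w(-.116,0),.083,-22.3)"
```

```text
[-2.3 -0.5 -0.6] grasp [ 0.4186 -0.1474  0.0824] yaw y -22.48 turn -0.0032 d after turn [-2.3 -0.5] q6 -0.01 w 0.092 g 64.9 F [-2.6 10.  -0.3] t 49.3
```

{"api": "drive_tool", "payload": {"increments": [{"delta_pos": [0,0,0],"turn": 0,"jaw": -0.4},{"delta_pos": [0,0,0],"turn": 0,"jaw": -0.4},{"delta_pos": [0,0,0],"turn": 0,"jaw": -0.4},{"delta_pos": [0,0,-20],"turn": 0,"jaw": -0.4},{"delta_pos": [0,0,-40],"turn": 0,"jaw": -0.4},{"delta_pos": [0,0,-40],"turn": 0,"jaw": -0.4},{"delta_pos": [0,0,-40],"turn": 0,"jaw": -0.4},{"delta_pos": [0,0,-20],"turn": 0,"jaw": -0.4}]}}

```text
time: 49.93
tool_pos: [0.423, -0.1513, 0.4054]
tcp_rot: [2.605, 1.743, 0.007]
wrist_force: [0.8, -0.0, -0.8]
width: 0.299
grip_force: 0.0
```

{"api": "drive_tool", "payload": {"increments": [{"delta_pos": [40,0,0],"turn": 0,"jaw": -0.4},{"delta_pos": [40,0,0],"turn": 0,"jaw": -0.4},{"delta_pos": [40,0,0],"turn": 0,"jaw": -0.4},{"delta_pos": [40,0,0],"turn": 0,"jaw": -0.4},{"delta_pos": [0,0,0],"turn": 0,"jaw": -0.4},{"delta_pos": [0,0,0],"turn": 0,"jaw": -0.4},{"delta_pos": [0,0,0],"turn": 0,"jaw": -0.4}]}}

```text
time: 50.52
tool_pos: [0.4828, -0.0028, 0.3994]
tcp_rot: [2.609, 1.749, -0.001]
wrist_force: [-0.1, 0.2, -0.3]
width: 0.301
grip_force: 0.0
```

```bash
python3 -c "
from h import *
e=cam('scene','s9.png')
a=cv2.imread('pics/scene0.png')[80:230,150:300];b=e['pixels'][80:230,150:300,::-1]
cv2.imwrite('pics/c11.png',cv2.resize(np.hstack([a,b]),None,fx=2.6,fy=2.6,interpolation=cv2.INTER_CUBIC))
s=bot.read_state();print(s['tool_pos'],s['wrist_force'])"
```

```text
[ 0.48262839 -0.00332561  0.39928598] [ 0.65634117 -0.09323732 -0.26371146]
```

View pics/c11.png

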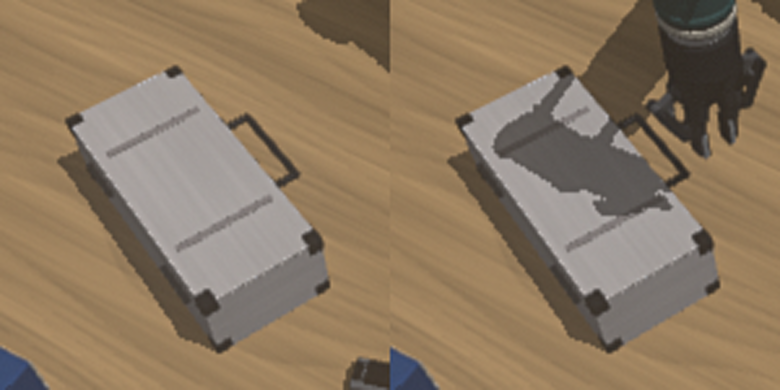

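The lid looks identical to the initial closed state (left before, right now) and the robot is clear of it. Handing in.

```bash
python3 -c "
from workcell import bot
print(bot.finish_job())"
```

```text
the job is handed in; nothing more can be done
None
```

The job is handed in: the meter, adapter and battery pack are in the case, the pallet is flat over them and the lid is shut; no drive module was on the bench, and the verdict was not shown to me.

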